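# Locate an LED light bar in the soldering fixture by swinging it about the stop post

## Task

Load the LED light bar into the soldering fixture: keeping it flat on the plate, slide its bare end up against the round stop post while the bar is still slanting, swing the bar about that post until it lies flush along the fence with its end still touching the post, and only then turn the swing clamp fully over it. Slide the bar, do not lift it; do not knock the low fume hood that overhangs the fence, and leave the other things on the bench where they are.

Things in the scene. Friction and masses are not known exactly. Their poses are not given: they have to be found in the camera images.
- jig: Soldering fixture, fixed: dark flat plate 255 x 380 mm, 10 mm thick. Origin at bench level under the plate, 130 mm from its right-hand long edge, midway along its 380 mm; x points across the plate towards the hood (to the robot's left, slanting 52 to 72 degrees from straight ahead), y along the plate back towards the robot, z up. With the bar seated the bar's centre line lies at x = 47 mm, its bare end at y = 118 mm, its other end at y = -102 mm.
- jig_fence (a point): Middle of the foot of the fence's flat face, at plate level, at x = 65, y = 5 mm in the fixture's frame. The fence is a straight steel rail 170 mm long, 18 mm high above the plate; the face looks to the fixture's -x and runs along the fixture's y from -80 to +90 mm.
- jig_post (a point): Axis of the fixed round steel stop post at plate level (10 mm above the bench): 14 mm diameter, 24 mm tall above the plate, at x = 47, y = 125 mm in the fixture's frame, just past the end of the fence nearer the robot.
- bar: LED light bar, loose: aluminium channel 220 long, 36 wide, 28 mm high, 0.28 kg, with a white LED strip on top that stops 40 mm short of the bare end. Origin on its underside (10 mm above the bench) at the middle of the bare end; x runs along the bar to the other end, z up. It starts flat on the plate, bare end 16 to 44 mm short of the post, slanting 28 to 45 degrees out of line, other end swung out to the right.
- bar_heel (a point): Middle of the bare end of the bar, on the underside edge (the same point as the bar's origin).
- bar_toe (a point): Middle of the other end of the bar, on the underside edge, 220 mm from the bare end.
- clamp (a joint): Angle (rad) of the swing clamp, a flat steel arm turning level on a stud beyond the post: 0 = fully closed against its stop, arm along the fixture's -y over the bar's bare end; 1.57 = arm along the fixture's -x; limit 1.75. Starts open at 0.8 to 1.2, stays where left, about 2 N at the knob turns it. Its underside passes 2 mm above bar and post: it touches neither.
- clamp_pivot (a point): Axis of the clamp's stud, at x = 52, y = 155 mm in the fixture's frame.
- clamp_knob (a point): Middle of the clamp's black upright grip knob: 18 mm diameter, standing from 52 to 90 mm above the bench, 55 mm from the stud's axis along the arm; this point lies 70 mm above the bench.
- hood: Clear plastic fume canopy, fixed, on two rods behind, its duct going down into the bench at the far end. Origin within 5 mm of the fixture's, same axes. Its front rim, 125 mm above the bench at x = 34 mm from y = -165 to +65 mm, overhangs the seated bar; the front slopes back to x = 80 mm at 195 mm height. A vertical gripper meets the rim: lean the tool back to the right, away from the hood.
- spool: Solder spool, 56 mm diameter, 45 mm high, right of the fixture near the robot. Leave alone.
- tin: Round tip-cleaning tin with brass wool, 52 mm diameter, 26 mm high, on the part of the plate nearest the robot. Leave alone.
- endcap: Grey plastic end cap of such a bar, 36 mm wide, 28 mm high, on the plate behind the post, past the end of the fence. Leave alone.
- cutters: Side cutters with black handles, 125 mm long, lying right of the fixture. Leave alone.
- tweezers: Steel tweezers, 120 mm long, lying on the plate behind the fence under the hood. Leave alone.
- flux: Small white flux bottle, 38 mm diameter, 85 mm high, on the bench left of the clamp. Leave alone.
- driver: Screwdriver with a black handle, 160 mm long, lying right of the fixture. Leave alone.
Mind the look-alikes: they are no part of the job. There is more than one size of the bar; the one meant has the size given above.

How it is judged:
On the way, in this order (a step that is already met when the one before it is completed fails the run):
1. the bare end of the bar is up against the stop post while the bar still slants (more than 14 degrees out of line) (horizontal distance between bar_heel and jig_post below 0.021 m and angle between the x axis of bar and the y axis of jig, either way round above 0.25 rad).
2. the bar lies flush along the fence (within 2.5 mm at both ends) with its bare end at the post (within 3 mm) (x of each of bar_heel, bar_toe in the frame of jig above 0.0445 m and y of bar_heel in the frame of jig above 0.115 m and horizontal distance between bar_heel and jig_post below 0.012 m), for 0.1 s.
3. the swing clamp is turned fully over the bar (value of joint clamp below 0.12 rad), for 0.2 s.
At the end, for the whole second after the job is handed in: The bar lies at rest flat on the plate, both ends of its back side within 2.5 mm of the line of the fence's face and its bare end within 3 mm of the stop post, and the swing clamp is closed over it to within 0.12 rad (7 degrees) of its stop (all of step 2 and value of joint clamp below 0.12 rad and linear speed of bar below 0.01 m/s and height (world z) of each of bar_heel, bar_toe below 0.013 m); the robot touches nothing.
It fails at once if the bar is swung nearly into line (within 14 degrees) with its bare end away from the post (its middle more than 32 mm from the post's axis) (angle between the x axis of bar and the y axis of jig, either way round below 0.25 rad and horizontal distance between bar_heel and jig_post above 0.032 m).
It fails at once if an end of the bar is lifted more than 10 mm off the plate (height (world z) of any of bar_heel, bar_toe above 0.02 m).
It fails at once if the fume hood is knocked (more than 10 N) (contact force between hood and anything else above 10 N).
It fails at once if another thing on the bench is moved more than 20 mm (distance of any of spool, tin, endcap, cutters, tweezers, flux, driver from where it was at the start of the episode above 0.02 m).
It also fails if it takes over 61 s, if anything falls off the work surface, if the arm or the gripper's body presses on something with over 40 N, if the wrist force passes 120 N, or if a joint passes its speed limit or range.

## Robot

A 7-joint arm with a two-finger parallel gripper is mounted at the origin on the work surface. World frame = base frame: x ahead of the robot, y to its left, z up, the work surface at z = 0. Lengths are in m, angles in rad, forces in N, time in s.
With the tool pointing down it reaches from about 0.425 to 0.925 m from the base axis. Payload 6.8 kg.
Tool frame: the origin (TCP) lies on the centre line of the jaws, within the pads' length; the fingertips stand 17 mm ahead of it and the grasp point (between the pads) lies 2 mm behind it (nose_length is the distance from the TCP to the fingertips, in m); z points along the fingers, x is the direction in which the jaws open and shut, and the axes are right-handed (so a half turn about z gives the same grasp; the last joint's range is limited). The gripper opens to 85 mm and grips with 20 to 120 N. Pads are 22 mm wide; open, the fingers measure 114 mm over their backs; the gripper's body (76 mm by 85 mm) begins 54 mm behind the grasp point. The pads swing forward as they close: fully open they stand 13 mm farther back than shut.
Start: joints at [-1.415, 0.477, 0.022, 1.555, -0.011, 1.109, -0.083], TCP at [0.176, 0.652, 0.248] pointing down, gripper open.
Joint ranges: [-2.96, 2.96], [-0.34, 2.1], [-1.41, 1.46], [0.24, 2.44], [-1.37, 4.51], [0.17, 1.92], [-2.96, 2.96]. Speed limits (rad/s): [2.39, 2.39, 3.14, 3.14, 3.14, 3.14, 3.14].

## Interface

Orientations are given as a unit quaternion [w, x, y, z].
In Python, from station import * gives the robot as it stands.
- The arm moves only by the tool send_rows, never from a script. Its argument "commands" is a list of rows, each an object with "translation": the shift along the tool's x, y, z in m, a list of three; "rot": the turn, a rotation vector about the tool's x, y, z in degrees, a list of three; "grip": the finger opening in m, from 0 to 0.0854. In form: [{"translation": [tx, ty, tz], "rot": [rx, ry, rz], "grip": grip}, ...]. A call has exactly 5 rows; each row shifts and turns the commanded pose from where the row before left it, along the tool's axes as they then stand; what a row does not reach is not made up. A row lasts 1/12 s, in which the tool goes at most 41.7 mm and 7.16 degrees, less where a joint would pass 70% of its speed; a pose out of reach is approached as far as the arm can. A call with a gripper value outside its range is refused whole. The fingers move at their own pace and stop on an object; "force" is the grip in N (left out, the last holds). Time passes only in rows, so rows that do not move let the fingers close, or fill a call up. It gives the time, the measured TCP pose, the force and the opening at its end, in the units of the state.
- get_obs(): the state, without advancing time (a new reading comes with each control period).
- read_camera(name): name is "scene" or "top" or "wrist"; returns a dict with "pixels" (420x560x3 uint8, red, green, blue), "depth" (420x560 float32, m along the optical axis (not along the pixel's ray), 0 where there is no reading), "mtx" (3x3 intrinsics, pixels), "extrinsics" (4x4, takes a point from camera to world coordinates). Camera axes: x right, y up, looking along -z (the intrinsics and any distortion apply to the point x, -y, -z); pixel columns grow to the right and rows downward; lengths in m; the calibration is good to about 2 mm. The wrist camera is an equidistant fisheye: a pixel r from the principal point sees the ray r / f radians off the axis. A picture is of the moment at which its call begins.
- hand_in(): hands the job in, once; it reports no verdict.
The state is a dict: "t": time; "q": joint angles; "joint_vel": joint speeds; "joint_torque": joint torques, N m; "eef_pos": TCP position; "tool_rot": TCP orientation; "contact_force": force on the tool from outside, world axes, zero at the start; "torque": the same for the moment, N m; "gripper_width": opening from 0.0 (shut) to 1.0 (fully open).
Only numpy, scipy, OpenCV 4.12 (cv2) and the standard library are available. Lean on these libraries where they do the work, as an engineer would, in place of code of your own. Each camera call takes 0.05 s, during which the arm holds its last target.

## Working session

There is one attempt and no reset: what is moved stays moved. The work goes in short steps, Python scripts to look and compute and a tool call to move; the robot and the scene stay as the last step left them, time stands still between calls to the robot, and variables do not carry over. Pictures are saved under pics/ and viewed, and the job is handed in when it is done.

Besides the shell and the picture viewer there is one more tool, called after "Request:" as name([rows], argument=value, ...), one row to a line, values as JSON. send_rows: Moves the arm, as the interface text tells. Its arguments: {"type":"object","properties":{"commands":{"type":"array","items":{"type":"object","properties":{"translation":{"type":"array","items":{"type":"number"}},"rot":{"type":"array","items":{"type":"number"}},"grip":{"type":"number"}}}},"force":{"type":"number"}},"required":["commands"]}

```bash
ls; mkdir -p pics; python3 - <<'E'
from station import *
import cv2
o=get_obs()
for k in o: print(k,o[k])
for n in ("scene","top","wrist"):
    c=read_camera(n); cv2.imwrite(f"pics/{n}0.png",c["pixels"][:,:,::-1]); print(n,c["mtx"],c["extrinsics"])
E
```

```text
pics
t 0.0
q [-1.41511137  0.4778344   0.02236722  1.5564547  -0.01146879  1.10929565
 -0.08310816]
joint_vel [-0.00184751  0.00047281 -0.00051891  0.00217635  0.00059898 -0.00105862
  0.00101841]
joint_torque [-8.48282161e-04 -5.96439171e+01  1.60766032e+00 -2.81199825e+01
  1.24586993e-02  9.53846611e-03  6.30708456e-06]
eef_pos [0.17588763 0.6510991  0.24730186]
tool_rot [ 6.35441268e-04  7.93956088e-01  6.07974393e-01 -6.81584010e-04]
contact_force [ 0.41057535 -0.52981267  0.01238055]
torque [ 0.00825054  0.02442894 -0.02250913]
gripper_width 0.9979963165562185
scene [[496.41382519   0.         272.98331569]
 [  0.         496.41382519 211.15658909]
 [  0.           0.           1.        ]] [[-0.78190212 -0.47197543  0.40726928  0.85991896]
 [ 0.62324396 -0.60649999  0.49368485  0.67131612]
 [ 0.01400169  0.63984135  0.76837946  0.99249948]
 [ 0.          0.          0.          1.        ]]
top [[380.51188997   0.         277.90630395]
 [  0.         380.51188997 204.70296534]
 [  0.           0.           1.        ]] [[ 0.0047206   0.99590426 -0.09029075  0.29255451]
 [-0.99929338  0.00133113 -0.03756295  0.08305275]
 [-0.03728892  0.09040427  0.99520682  1.02792712]
 [ 0.          0.          0.          1.        ]]
wrist [[325.1922621    0.         278.27632833]
 [  0.         325.1922621  215.66888787]
 [  0.           0.           1.        ]] [[ 2.60872903e-01 -9.20574811e-01 -2.90667071e-01  1.02369167e-01]
 [ 9.65372735e-01  2.48486211e-01  7.94360418e-02  6.71242314e-01]
 [-9.00059975e-04 -3.01324776e-01  9.53521142e-01  3.72691607e-01]
 [ 0.00000000e+00  0.00000000e+00  0.00000000e+00  1.00000000e+00]]
```

View pics/scene0.png

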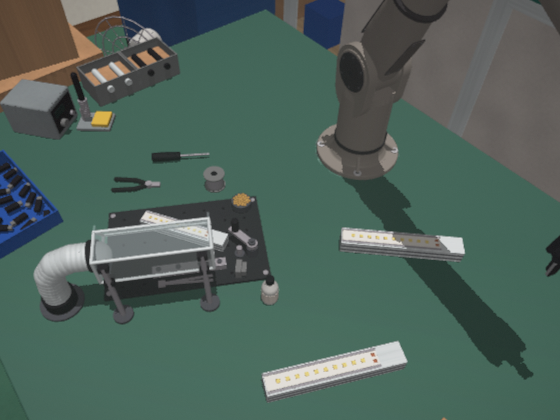

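View pics/top0.png

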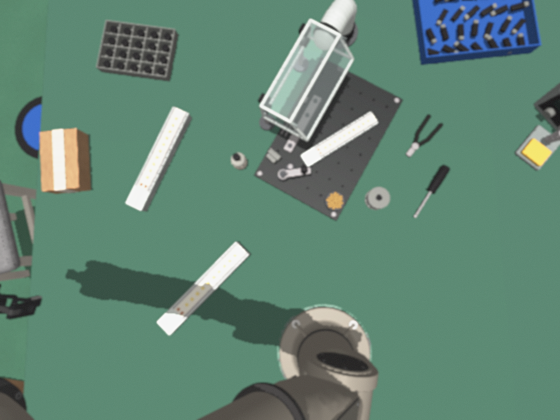

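View pics/wrist0.png

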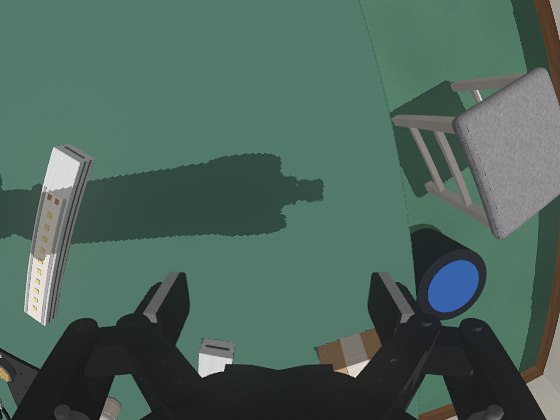

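```bash
python3 - <<'E'
from station import *
import cv2, numpy as np
c=read_camera("top"); np.savez("top.npz",**c)
im=c["pixels"][:,:,::-1]; cv2.imwrite("pics/topcrop.png",cv2.resize(im[60:230,220:420],None,fx=4,fy=3.5*4/3.5*0.88,interpolation=cv2.INTER_CUBIC)); 
c=read_camera("scene"); np.savez("scene.npz",**c)
im=c["pixels"][:,:,::-1]; cv2.imwrite("pics/scenecrop.png",cv2.resize(im[180:330,90:290],None,fx=4,fy=4,interpolation=cv2.INTER_CUBIC)); 
E
```

```text
(no output)
```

View pics/topcrop.png

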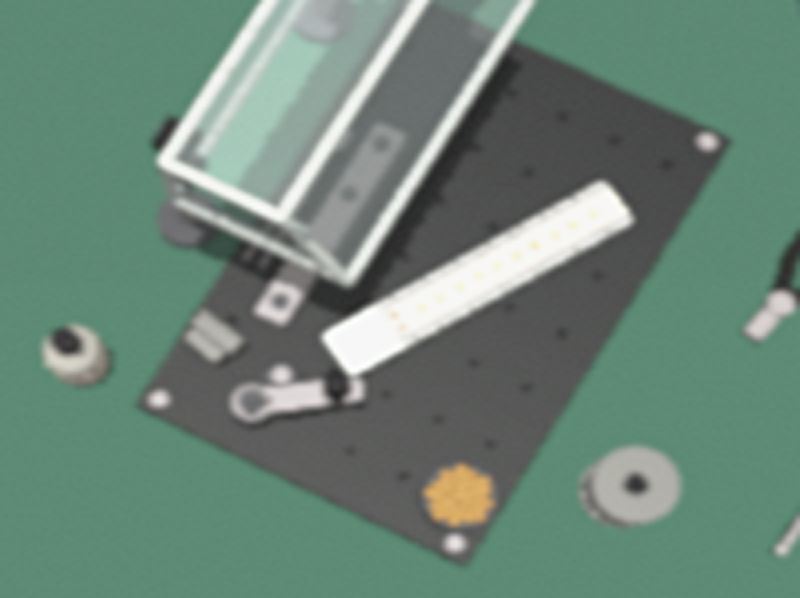

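View pics/scenecrop.png

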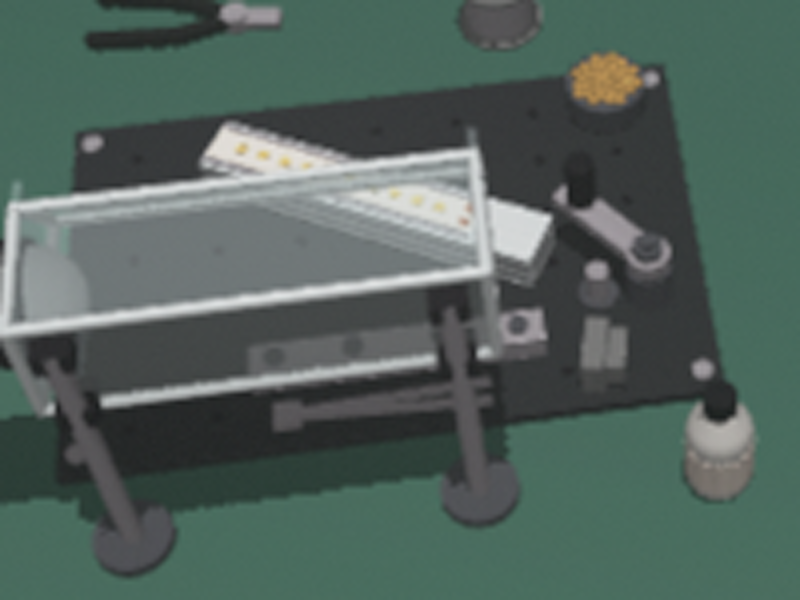

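```bash
cat > h.py <<'E'
import numpy as np, cv2
from scipy.optimize import least_squares
def load(n):
    d=np.load(n+".npz"); return d
def proj(c,P):
    P=np.atleast_2d(P); E=c["extrinsics"]; p=(P-E[:3,3])@E[:3,:3]
    K=c["mtx"]; return np.c_[K[0,0]*p[:,0]/-p[:,2]+K[0,2], K[1,1]*-p[:,1]/-p[:,2]+K[1,2]]
def back(c,uv,z):
    uv=np.atleast_2d(np.float64(uv)); K=c["mtx"];E=c["extrinsics"]
    d=np.c_[(uv[:,0]-K[0,2])/K[0,0],-(uv[:,1]-K[1,2])/K[1,1],-np.ones(len(uv))]@E[:3,:3].T
    s=(z-E[2,3])/d[:,2]; return E[:3,3]+s[:,None]*d
def Rz(a): return np.array([[np.cos(a),-np.sin(a)],[np.sin(a),np.cos(a)]])
def jig2w(j,p): return Rz(j[2])@np.asarray(p)+j[:2]
def w2jig(j,p): return Rz(j[2]).T@(np.asarray(p)[:2]-j[:2])
E
python3 - <<'E'
from h import *
T=load("top");S=load("scene")
tc=lambda a:np.array(a)/[4,3.52]+[220,60]
sc=lambda a:np.array(a)/4+[90,180]
tu=tc([[730,140],[467,565],[137,405]]); su=sc([[77,133],[663,66],[720,395]])
M=np.array([[-130,-190],[-130,190],[125,190]])/1e3
a=back(T,tu,.01); b=back(S,su,.01); print(a,b)
def fit(A): return least_squares(lambda j:((M@Rz(j[2]).T+j[:2])-A[:,:2]).ravel(),[.7,.0,1.1])
for A in (a,b,(a+b)/2):
    r=fit(A);print("jig",r.x[:2],np.degrees(r.x[2]),r.fun*1e3)
    j=r.x
print("post",back(T,tc([280,372]),.034),back(S,sc([597,269]),.034),jig2w(j,[.047,.125]))
print("stud",back(T,tc([252,402]),.055),jig2w(j,[.052,.155]))
print("knob",back(T,tc([336,380]),.09),back(S,sc([578,163]),.09))
tb=tc([[320,338],[357,377],[635,218],[607,180]]);sb=sc([[553,213],[520,265],[200,163],[228,122]])
for c,u in((T,tb),(S,sb)):
    w=back(c,u,.038); print(w); print("sizes",[np.linalg.norm(w[i]-w[(i+1)%4]) for i in range(4)])
    print([w2jig(j,x).round(4) for x in w])
E
```

```text
[[ 0.67224155 -0.21665773  0.01      ]
 [ 0.34285248 -0.03551109  0.01      ]
 [ 0.46559771  0.18609268  0.01      ]] [[ 0.6732439  -0.21111819  0.01      ]
 [ 0.34368277 -0.02723621  0.01      ]
 [ 0.47143233  0.19493276  0.01      ]]
jig [ 0.57076056 -0.0132624 ] 61.08141698387386 [ 1.96385206 -2.27226742 -1.26401551  0.33627829 -0.69983655  1.93598913]
jig [ 0.5734081  -0.00656133] 60.45060019199473 [ 1.33846772 -2.23716877  0.32588526  1.28688965 -1.66435298  0.95027912]
jig [ 0.57208559 -0.00991259] 60.76537831645176 [ 1.65170358 -2.25969176 -0.47150435  0.81306996 -1.18019922  1.44662181]
post [[0.4864521  0.08903291 0.034     ]] [[0.48418119 0.09336442 0.034     ]] [0.48596139 0.09214927]
stud [[0.46005701 0.10696368 0.055     ]] [0.46222451 0.11116401]
knob [[0.46969751 0.0538108  0.09      ]] [[0.47029035 0.05919213 0.09      ]]
[[ 0.51144011  0.06267912  0.038     ]
 [ 0.48175672  0.03840674  0.038     ]
 [ 0.60213948 -0.14496588  0.038     ]
 [ 0.63155437 -0.12715412  0.038     ]]
sizes [np.float64(0.038343870908688335), np.float64(0.21935708288328182), np.float64(0.03438741590727149), np.float64(0.22464214595382867)]
[array([0.0337, 0.0884]), array([-0.002 ,  0.1024]), array([-0.1032, -0.0922]), array([-0.0733, -0.1092])]
[[ 0.482237    0.0460149   0.038     ]
 [ 0.51979931  0.06551762  0.038     ]
 [ 0.63034387 -0.11823228  0.038     ]
 [ 0.60063986 -0.13658521  0.038     ]]
sizes [np.float64(0.04232355586701658), np.float64(0.21443908979535078), np.float64(0.03491645375984592), np.float64(0.217628214532164)]
[array([0.0049, 0.1057]), array([0.0403, 0.0825]), array([-0.0661, -0.1037]), array([-0.0966, -0.0868])]
```

```bash
cat >> h.py <<'E'
from scipy.spatial.transform import Rotation as R
def quat(q): return R.from_quat([q[1],q[2],q[3],q[0]])
def tool(xaz,tilt=0.,leanaz=None):
    """tool pointing down with x axis along azimuth xaz (deg); then leaned so z tilts toward azimuth leanaz by tilt deg"""
    x=np.array([np.cos(np.radians(xaz)),np.sin(np.radians(xaz)),0]); z=np.array([0,0,-1.]); y=np.cross(z,x)
    r=R.from_matrix(np.c_[x,y,z])
    if tilt:
        l=np.array([np.cos(np.radians(leanaz)),np.sin(np.radians(leanaz)),0])
        r=R.from_rotvec(np.cross(z,l)*np.radians(tilt))*r
    return r
def plan(o,pos,rot,n):
    p=np.array(o["eef_pos"]); r=quat(o["tool_rot"]); rv=(r.inv()*rot).as_rotvec()/n
    st=(np.array(pos)-p)/n
    print("dist %.1f mm/row, rot %.2f deg/row"%(1e3*np.linalg.norm(st),np.degrees(np.linalg.norm(rv))), "rot",np.degrees(rv).round(2))
    for i in range(n):
        print("t",(r.inv().apply(st)).round(4).tolist()); r=r*R.from_rotvec(rv)
E
python3 - <<'E'
from station import *
from h import *
plan(get_obs(),[.56,-.10,.30],tool(32.3),25)
E
```

```text
dist 33.8 mm/row, rot 1.70 deg/row rot [0.  0.  1.7]
t [-0.025, 0.0227, -0.0021]
t [-0.0243, 0.0234, -0.0021]
t [-0.0236, 0.0241, -0.0021]
t [-0.0229, 0.0248, -0.0021]
t [-0.0221, 0.0255, -0.0021]
t [-0.0214, 0.0261, -0.0021]
t [-0.0206, 0.0267, -0.0021]
t [-0.0198, 0.0273, -0.0021]
t [-0.019, 0.0279, -0.0021]
t [-0.0181, 0.0285, -0.0021]
t [-0.0173, 0.029, -0.0021]
t [-0.0164, 0.0295, -0.0021]
t [-0.0155, 0.03, -0.0021]
t [-0.0146, 0.0304, -0.0021]
t [-0.0137, 0.0308, -0.0021]
t [-0.0128, 0.0312, -0.0021]
t [-0.0119, 0.0316, -0.0021]
t [-0.0109, 0.0319, -0.0021]
t [-0.01, 0.0323, -0.0021]
t [-0.009, 0.0325, -0.0021]
t [-0.008, 0.0328, -0.0021]
t [-0.007, 0.033, -0.0021]
t [-0.0061, 0.0332, -0.0021]
t [-0.0051, 0.0334, -0.0021]
t [-0.0041, 0.0335, -0.0021]
```

Request:
send_rows([
  {"translation": [-0.025, 0.0227, -0.016], "rot": [0, 0, 1.7], "grip": 0.085},
  {"translation": [-0.0243, 0.0234, -0.016], "rot": [0, 0, 1.7], "grip": 0.085},
  {"translation": [-0.0236, 0.0241, -0.016], "rot": [0, 0, 1.7], "grip": 0.085},
  {"translation": [-0.0229, 0.0248, -0.016], "rot": [0, 0, 1.7], "grip": 0.085},
  {"translation": [-0.0221, 0.0255, -0.016], "rot": [0, 0, 1.7], "grip": 0.085},
])

```text
t: 0.67
eef_pos: [0.2534, 0.4998, 0.3289]
tool_rot: [0.0, 0.837, 0.547, -0.0]
contact_force: [0.4, -0.4, -0.5]
gripper_width: 0.997
```

Request:
send_rows([
  {"translation": [-0.0214, 0.0261, 0], "rot": [0, 0, 1.7], "grip": 0.085},
  {"translation": [-0.0206, 0.0267, 0], "rot": [0, 0, 1.7], "grip": 0.085},
  {"translation": [-0.0198, 0.0273, 0], "rot": [0, 0, 1.7], "grip": 0.085},
  {"translation": [-0.019, 0.0279, 0], "rot": [0, 0, 1.7], "grip": 0.085},
  {"translation": [-0.0181, 0.0285, 0], "rot": [0, 0, 1.7], "grip": 0.085},
])

```text
t: 1.08
eef_pos: [0.3301, 0.3495, 0.3284]
tool_rot: [-0.0, 0.875, 0.483, 0.0]
contact_force: [0.8, 0.2, -0.4]
gripper_width: 0.994
```

Request:
send_rows([
  {"translation": [-0.0173, 0.029, 0], "rot": [0, 0, 1.7], "grip": 0.085},
  {"translation": [-0.0164, 0.0295, 0], "rot": [0, 0, 1.7], "grip": 0.085},
  {"translation": [-0.0155, 0.03, 0], "rot": [0, 0, 1.7], "grip": 0.085},
  {"translation": [-0.0146, 0.0304, 0], "rot": [0, 0, 1.7], "grip": 0.085},
  {"translation": [-0.0137, 0.0308, 0], "rot": [0, 0, 1.7], "grip": 0.085},
])

```text
t: 1.5
eef_pos: [0.4069, 0.1994, 0.3285]
tool_rot: [-0.0, 0.909, 0.417, 0.0]
contact_force: [0.6, -0.9, -0.4]
gripper_width: 0.995
```

```bash
python3 - <<'E'
from station import *
from h import *
o=get_obs(); print(o["t"],o["eef_pos"],o["q"])
plan(o,[.56,-.10,.28],tool(32.3),10)
E
```

```text
1.5 [0.4069469  0.19935056 0.32846804] [-0.94506335  0.011797    0.35960482  1.97467962 -0.00492492  1.15530913
  0.27696903]
dist 34.0 mm/row, rot 1.70 deg/row rot [-0.  -0.   1.7]
t [-0.0127, 0.0311, 0.0048]
t [-0.0118, 0.0315, 0.0048]
t [-0.0108, 0.0318, 0.0048]
t [-0.0099, 0.0321, 0.0048]
t [-0.0089, 0.0324, 0.0048]
t [-0.008, 0.0327, 0.0048]
t [-0.007, 0.0329, 0.0048]
t [-0.006, 0.0331, 0.0048]
t [-0.005, 0.0332, 0.0048]
t [-0.0041, 0.0334, 0.0048]
```

Request:
send_rows([
  {"translation": [-0.0127, 0.0311, 0], "rot": [0, 0, 1.7], "grip": 0.085},
  {"translation": [-0.0118, 0.0315, 0], "rot": [0, 0, 1.7], "grip": 0.085},
  {"translation": [-0.0108, 0.0318, 0], "rot": [0, 0, 1.7], "grip": 0.085},
  {"translation": [-0.0099, 0.0321, 0], "rot": [0, 0, 1.7], "grip": 0.085},
  {"translation": [-0.0089, 0.0324, 0], "rot": [0, 0, 1.7], "grip": 0.085},
])

```text
t: 1.92
eef_pos: [0.4836, 0.05, 0.3285]
tool_rot: [-0.0, 0.937, 0.349, 0.0]
contact_force: [0.7, 0.1, -0.6]
gripper_width: 1.0
```

Request:
send_rows([
  {"translation": [-0.008, 0.0327, 0.009], "rot": [0, 0, 1.7], "grip": 0.085},
  {"translation": [-0.007, 0.0329, 0.009], "rot": [0, 0, 1.7], "grip": 0.085},
  {"translation": [-0.006, 0.0331, 0.009], "rot": [0, 0, 1.7], "grip": 0.085},
  {"translation": [-0.005, 0.0332, 0.009], "rot": [0, 0, 1.7], "grip": 0.085},
  {"translation": [-0.0041, 0.0334, 0.009], "rot": [0, 0, 1.7], "grip": 0.085},
])

```text
t: 2.33
eef_pos: [0.5606, -0.0993, 0.2829]
tool_rot: [-0.0, 0.96, 0.278, 0.0]
contact_force: [0.2, 0.3, 0.9]
gripper_width: 0.994
```

```bash
python3 - <<'E'
from station import *
from h import *
o=get_obs(); print(o["t"],o["eef_pos"],o["q"])
for n in("wrist","top"):
    c=read_camera(n); np.savez(n+"1.npz",**c); cv2.imwrite(f"pics/{n}1.png",c["pixels"][:,:,::-1])
E
```

```text
2.3333 [ 0.5606246  -0.09933589  0.28291845] [-0.46394373  0.31122115  0.66731934  1.80723965 -0.21510701  1.09609143
  0.84339074]
```

View pics/wrist1.png

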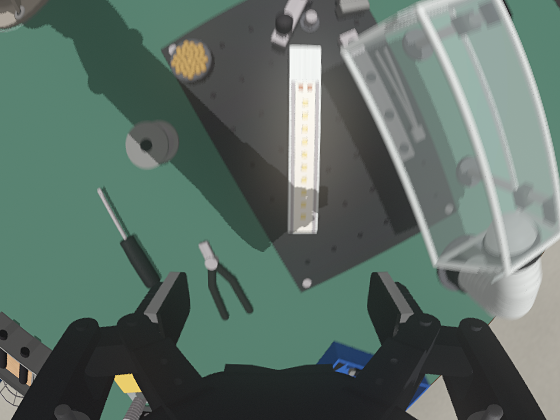

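View pics/top1.png

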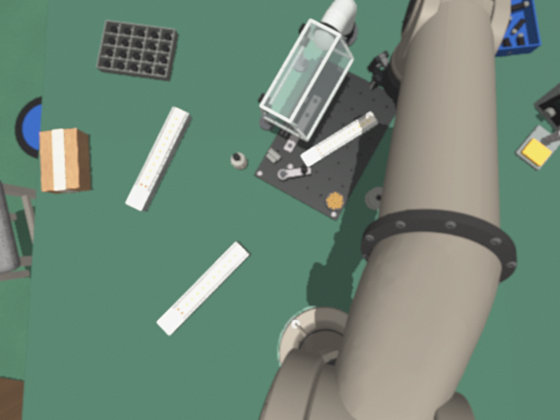

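```bash
python3 - <<'E'
import cv2
im=cv2.imread("pics/wrist1.png")
cv2.imwrite("pics/w1a.png",cv2.resize(im[0:150,260:460],None,fx=4,fy=4,interpolation=cv2.INTER_CUBIC))
cv2.imwrite("pics/w1b.png",cv2.resize(im[150:300,260:460],None,fx=4,fy=4,interpolation=cv2.INTER_CUBIC))
E
```

```text
(no output)
```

View pics/w1a.png

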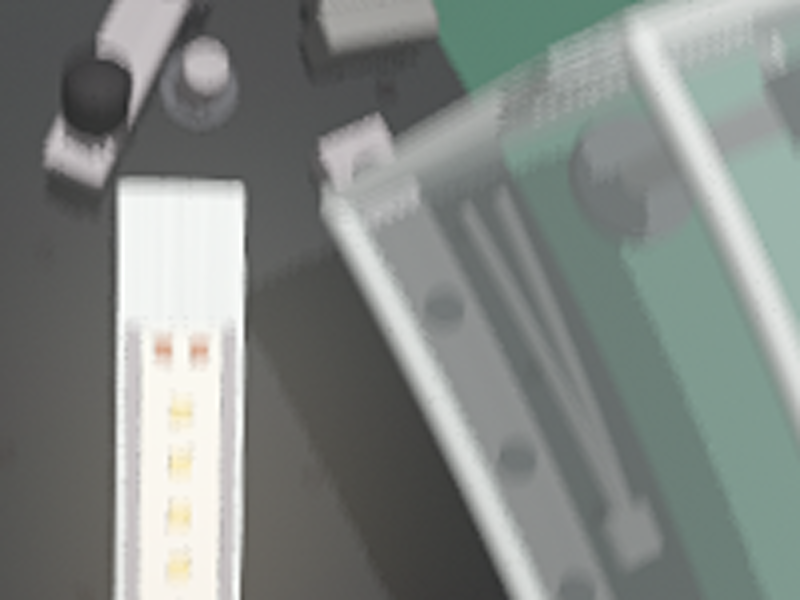

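View pics/w1b.png

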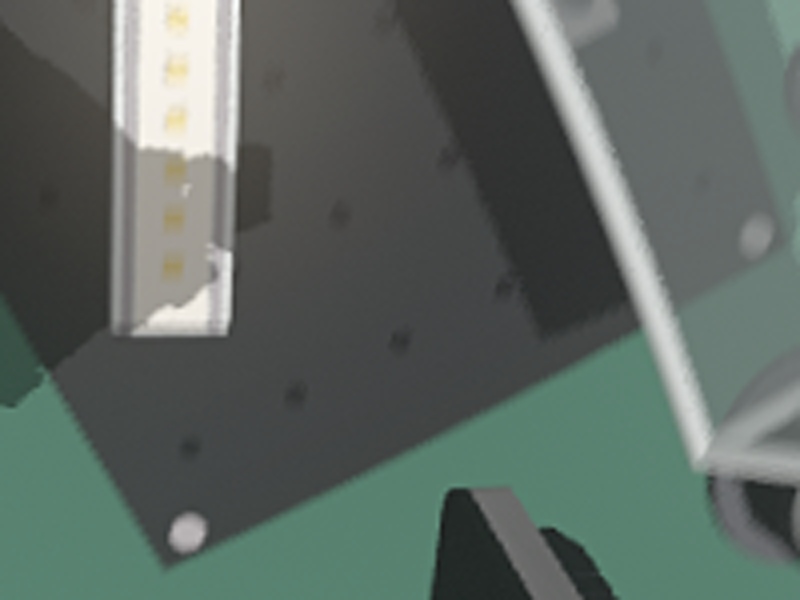

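```bash
cat >> h.py <<'E'
def wback(c,uv,z):
    uv=np.atleast_2d(np.float64(uv)); K=c["mtx"];E=c["extrinsics"]
    a=(uv-[K[0,2],K[1,2]])/K[0,0]; r=np.linalg.norm(a,axis=1)+1e-12
    d=np.c_[np.sin(r)*a[:,0]/r,-np.sin(r)*a[:,1]/r,-np.cos(r)]@E[:3,:3].T
    s=(z-E[2,3])/d[:,2]; return E[:3,3]+s[:,None]*d
E
python3 - <<'E'
from h import *
W=load("wrist1")
A=lambda a:np.array(a)/4+[260,0]
B=lambda a:np.array(a)/4+[260,150]
bar=wback(W,np.r_[A([[118,180],[245,180]]),B([[230,334],[112,330]])],.038)
print("bar",bar.round(4),[np.linalg.norm(bar[i]-bar[(i+1)%4]).round(4) for i in range(4)])
h=(bar[0]+bar[1])/2;t=(bar[2]+bar[3])/2; print("heel",h,"toe",t,"az",np.degrees(np.arctan2(*(t-h)[1::-1])))
pl=wback(W,np.r_[B([[165,570],[785,248]]),[[163,47]]],.01);print("plate",pl.round(4))
print(np.linalg.norm(pl[0]-pl[1]),np.linalg.norm(pl[0]-pl[2]))
M=np.array([[-130,-190],[125,-190],[-130,190]])/1e3
r=least_squares(lambda j:((M@Rz(j[2]).T+j[:2])-pl[:,:2]).ravel(),[.57,-.01,1.06]);j=r.x
print("jig",j[:2],np.degrees(j[2]),r.fun*1e3)
post=wback(W,A([207,62]),.034)[0]; print("post",post,jig2w(j,[.047,.125]))
kn=wback(W,A([96,86]),.09)[0]; print("knob",kn,w2jig(j,kn))
print("heel,toe jig",w2jig(j,h),w2jig(j,t), "from post img",h-post)
rim=wback(W,np.r_[A([[340,205]]),B([[700,455]])],.125);print("rim",[w2jig(j,x).round(3) for x in rim])
E
```

```text
bar [[ 0.4869  0.0422  0.038 ]
 [ 0.5164  0.0621  0.038 ]
 [ 0.6357 -0.1266  0.038 ]
 [ 0.6044 -0.1448  0.038 ]] [np.float64(0.0356), np.float64(0.2233), np.float64(0.0361), np.float64(0.2208)]
heel [0.50166593 0.05216819 0.038     ] toe [ 0.62001003 -0.13569589  0.038     ] az -57.791313999585995
plate [[ 6.763e-01 -2.195e-01  1.000e-02]
 [ 7.991e-01 -2.000e-04  1.000e-02]
 [ 3.481e-01 -3.080e-02  1.000e-02]]
0.25134493259410745 0.37866569765190644
jig [ 0.57528411 -0.01295987] 60.15506031040768 [-0.9221747  -0.73304604  3.19329661  1.13563359 -2.27112191 -0.40258755]
post [0.48812331 0.08809525 0.034     ] [0.49025195 0.09001358]
knob [0.47402544 0.04933924 0.09      ] [0.00364489 0.11883271]
heel,toe jig [0.01985406 0.09626587] [-0.08420015 -0.09987428] from post img [ 0.01354261 -0.03592706  0.004     ]
rim [array([0.033, 0.063]), array([ 0.034, -0.166])]
```

Request:
send_rows([
  {"translation": [0.0105, 0.007, 0.03], "rot": [0, 0, 0], "grip": 0.085},
  {"translation": [0.0105, 0.007, 0.03], "rot": [0, 0, 0], "grip": 0.085},
  {"translation": [0.0103, 0.007, 0.03], "rot": [0, 0, 0], "grip": 0.085},
  {"translation": [0, 0, 0.03], "rot": [0, 0, 0], "grip": 0.085},
  {"translation": [0, 0, 0.03], "rot": [0, 0, 0], "grip": 0.085},
])

```text
t: 2.85
eef_pos: [0.5983, -0.098, 0.1319]
tool_rot: [-0.0, 0.96, 0.28, 0.0]
contact_force: [0.3, 0.7, 0.4]
gripper_width: 0.998
```

Request:
send_rows([
  {"translation": [0, 0, 0.025], "rot": [0, 0, 0], "grip": 0.085},
  {"translation": [0, 0, 0.025], "rot": [0, 0, 0], "grip": 0.085},
  {"translation": [0, 0, 0.02], "rot": [0, 0, 0], "grip": 0.085},
  {"translation": [0, 0, 0.015], "rot": [0, 0, 0], "grip": 0.085},
  {"translation": [0, 0, 0.01], "rot": [0, 0, 0], "grip": 0.085},
])

```text
t: 3.27
eef_pos: [0.5969, -0.0978, 0.0366]
tool_rot: [-0.001, 0.96, 0.279, -0.001]
contact_force: [-0.0, 1.0, -0.3]
gripper_width: 0.998
```

```bash
python3 - <<'E'
from station import *
from h import *
o=get_obs(); print(o["t"],o["eef_pos"],o["contact_force"])
for n in("wrist",):
    c=read_camera(n); cv2.imwrite(f"pics/{n}2.png",c["pixels"][:,:,::-1])
E
```

```text
3.2667 [ 0.59687864 -0.0978475   0.03656208] [-0.03522353  1.00992186 -0.25891771]
```

View pics/wrist2.png

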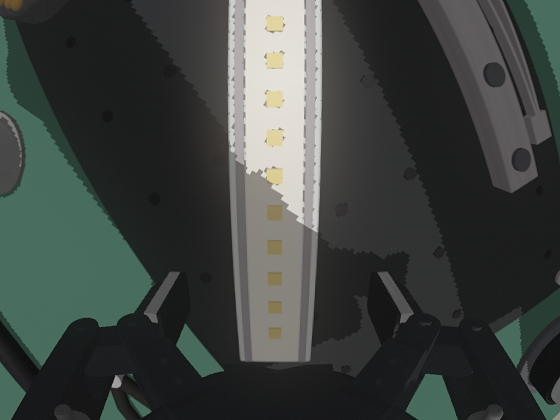

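Request:
send_rows([
  {"translation": [0, 0, 0.0035], "rot": [0, 0, 0], "grip": 0.085},
  {"translation": [0, 0, 0], "rot": [0, 0, 0], "grip": 0.06},
  {"translation": [0, 0, 0], "rot": [0, 0, 0], "grip": 0.045},
  {"translation": [0, 0, 0], "rot": [0, 0, 0], "grip": 0.03},
  {"translation": [0, 0, 0], "rot": [0, 0, 0], "grip": 0.03},
], force=30)

```text
t: 3.73
eef_pos: [0.5983, -0.0991, 0.0357]
tool_rot: [0.0, 0.96, 0.279, 0.001]
contact_force: [-2.3, -1.6, 2.4]
gripper_width: 0.455
```

Request:
send_rows([
  {"translation": [0, 0, 0], "rot": [0, 0, 0], "grip": 0.03},
  {"translation": [0, 0, 0], "rot": [0, 0, 0], "grip": 0.03},
  {"translation": [0, 0, 0], "rot": [0, 0, 0], "grip": 0.03},
  {"translation": [0, 0, 0], "rot": [0, 0, 0], "grip": 0.03},
  {"translation": [0, 0, 0], "rot": [0, 0, 0], "grip": 0.03},
])

```text
t: 4.15
eef_pos: [0.5982, -0.0992, 0.0358]
tool_rot: [0.0, 0.96, 0.279, 0.001]
contact_force: [-1.8, -0.3, 6.8]
gripper_width: 0.415
```

Request:
send_rows([
  {"translation": [0.0017, -0.005, 0], "rot": [0, 0, 0], "grip": 0.03},
  {"translation": [0.0017, -0.005, 0], "rot": [0, 0, 0], "grip": 0.03},
  {"translation": [0.0017, -0.005, 0], "rot": [0, 0, 0], "grip": 0.03},
  {"translation": [0.0017, -0.005, 0], "rot": [0, 0, 0], "grip": 0.03},
  {"translation": [0.0017, -0.005, 0], "rot": [0, 0, 0], "grip": 0.03},
])

```text
t: 4.57
eef_pos: [0.5928, -0.0745, 0.0358]
tool_rot: [0.001, 0.96, 0.279, 0.001]
contact_force: [1.5, -4.9, 5.3]
gripper_width: 0.413
```

Request:
send_rows([
  {"translation": [0, -0.001, 0], "rot": [0, 0, 0], "grip": 0.03},
  {"translation": [0, -0.001, 0], "rot": [0, 0, 0], "grip": 0.03},
  {"translation": [0, -0.001, 0], "rot": [0, 0, 0], "grip": 0.03},
  {"translation": [0, -0.001, 0], "rot": [0, 0, 0], "grip": 0.03},
  {"translation": [0, 0, 0], "rot": [0, 0, 0], "grip": 0.03},
])

```text
t: 4.98
eef_pos: [0.591, -0.0706, 0.0358]
tool_rot: [0.001, 0.96, 0.279, 0.002]
contact_force: [2.8, -3.5, 5.5]
gripper_width: 0.417
```

```bash
python3 - <<'E'
from station import *
from h import *
o=get_obs(); print(o["t"],o["eef_pos"],o["contact_force"])
for n in("wrist","scene"):
    c=read_camera(n); np.savez(n+"3.npz",**c);im=c["pixels"][:,:,::-1]; 
    cv2.imwrite(f"pics/{n}3.png",im if n=="wrist" else cv2.resize(im[180:330,90:290],None,fx=4,fy=4,interpolation=cv2.INTER_CUBIC))
E
```

```text
4.9833 [ 0.59098771 -0.07059143  0.03578994] [ 2.77590243 -3.52997098  5.51114066]
```

View pics/scene3.png

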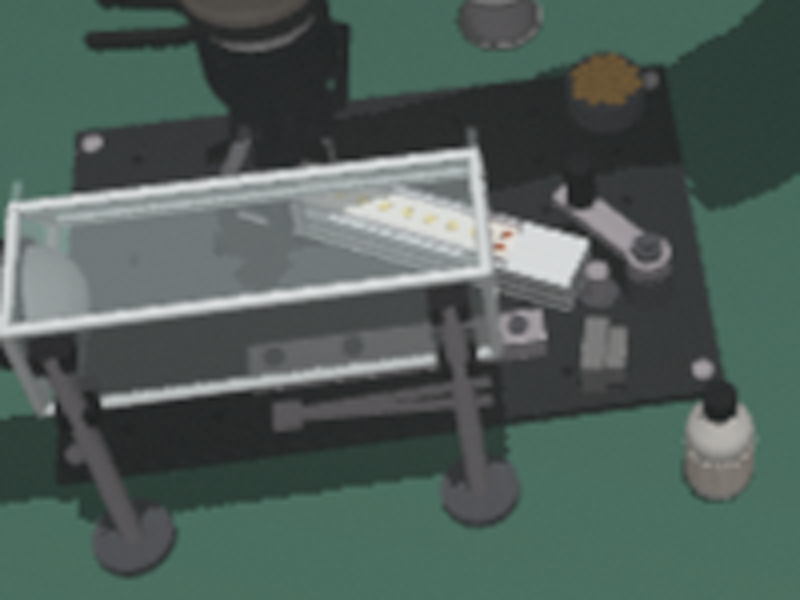

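View pics/wrist3.png

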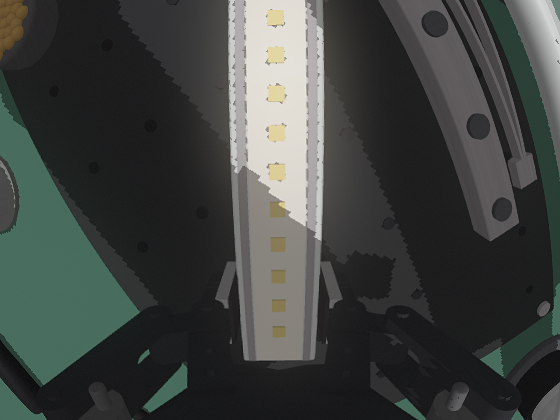

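Request:
send_rows([
  {"translation": [0, -0.001, 0], "rot": [0, 0, 0], "grip": 0.03},
  {"translation": [0, -0.001, 0], "rot": [0, 0, 0], "grip": 0.03},
  {"translation": [0, -0.001, 0], "rot": [0, 0, 0], "grip": 0.03},
  {"translation": [0, 0, 0], "rot": [0, 0, 0], "grip": 0.03},
  {"translation": [0, 0, 0], "rot": [0, 0, 0], "grip": 0.03},
])

```text
t: 5.5
eef_pos: [0.5894, -0.0681, 0.0358]
tool_rot: [0.001, 0.96, 0.279, 0.002]
contact_force: [2.3, -5.0, 4.8]
gripper_width: 0.411
```

Request:
send_rows([
  {"translation": [0, -0.001, 0], "rot": [0, 0, 0], "grip": 0.03},
  {"translation": [0, 0, 0], "rot": [0, 0, 0], "grip": 0.03},
  {"translation": [0, -0.001, 0], "rot": [0, 0, 0], "grip": 0.03},
  {"translation": [0, 0, 0], "rot": [0, 0, 0], "grip": 0.03},
  {"translation": [0, 0, 0], "rot": [0, 0, 0], "grip": 0.03},
])

```text
t: 5.92
eef_pos: [0.5889, -0.0674, 0.0358]
tool_rot: [0.002, 0.96, 0.278, 0.002]
contact_force: [4.4, -7.8, 3.0]
gripper_width: 0.414
```

Request:
send_rows([
  {"translation": [0, 0, 0], "rot": [0, 0, 0], "grip": 0.085},
  {"translation": [0, 0, 0], "rot": [0, 0, 0], "grip": 0.085},
  {"translation": [0, 0, 0], "rot": [0, 0, 0], "grip": 0.085},
  {"translation": [0, 0, -0.002], "rot": [0, 0, 0], "grip": 0.085},
  {"translation": [0, 0, -0.006], "rot": [0, 0, 0], "grip": 0.085},
])

```text
t: 6.33
eef_pos: [0.5857, -0.0649, 0.0421]
tool_rot: [-0.001, 0.96, 0.279, -0.001]
contact_force: [1.1, 0.3, 0.5]
gripper_width: 0.99
```

Request:
send_rows([
  {"translation": [0, 0, -0.02], "rot": [0, 0, 0], "grip": 0.085},
  {"translation": [0, 0, -0.03], "rot": [0, 0, 0], "grip": 0.085},
  {"translation": [0, 0, -0.03], "rot": [0, 0, 0], "grip": 0.085},
  {"translation": [0, 0.01, -0.03], "rot": [0, 0, 0], "grip": 0.085},
  {"translation": [-0.01, 0.02, -0.03], "rot": [0, 0, 0], "grip": 0.085},
])

```text
t: 6.75
eef_pos: [0.5948, -0.0926, 0.1842]
tool_rot: [-0.001, 0.96, 0.282, 0.0]
contact_force: [0.7, 0.7, -0.2]
gripper_width: 0.993
```

```bash
cat >> h.py <<'E'
POST=np.array([.4887,.0895]); YAW=60.4
def pusher(slant,d,tilt,gap,tl=.012,hw=.011):
    """slant of bar deg; returns TCP pos, rot"""
    az=YAW-90-slant; b=np.array([np.cos(np.radians(az)),np.sin(np.radians(az))]); n=np.array([-b[1],b[0]]) # n toward fence
    r=tool(az,tilt,az+90); M=r.as_matrix()
    c=POST+.007*b+d*b-(.018+gap)*n
    C=np.r_[c,.0115+.022*np.sin(np.radians(tilt))]
    return C-tl*M[:,2]+hw*M[:,1], r
E
python3 - <<'E'
from station import *
from h import *
o=get_obs(); print(o["t"],o["eef_pos"],o["contact_force"],o["q"])
c=read_camera("wrist"); np.savez("wrist4.npz",**c);cv2.imwrite("pics/wrist4.png",cv2.resize(c["pixels"][0:250,130:430,::-1],None,fx=2.4,fy=2.4,interpolation=cv2.INTER_CUBIC))
p,r=pusher(28,.13,20,.02); print(p)
p[2]+=.08
plan(o,p,r,15)
E
```

```text
6.75 [ 0.59478733 -0.09257932  0.18424437] [ 0.67537805  0.67438502 -0.19625159] [-0.40188197  0.48390904  0.61102177  1.82870779 -0.34080973  0.93583314
  0.93155657]
[ 0.51783099 -0.05427214  0.02653853]
dist 7.7 mm/row, rot 6.13 deg/row rot [1.03 1.05 5.95]
t [-0.0029, -0.0049, 0.0052]
t [-0.0035, -0.0045, 0.0052]
t [-0.0041, -0.004, 0.0052]
t [-0.0045, -0.0034, 0.0052]
t [-0.005, -0.0029, 0.0052]
t [-0.0053, -0.0022, 0.0051]
t [-0.0056, -0.0016, 0.0051]
t [-0.0058, -0.0009, 0.005]
t [-0.006, -0.0002, 0.0049]
t [-0.0061, 0.0005, 0.0048]
t [-0.006, 0.0012, 0.0046]
t [-0.006, 0.002, 0.0045]
t [-0.0058, 0.0026, 0.0043]
t [-0.0056, 0.0033, 0.0042]
t [-0.0053, 0.004, 0.004]
```

View pics/wrist4.png

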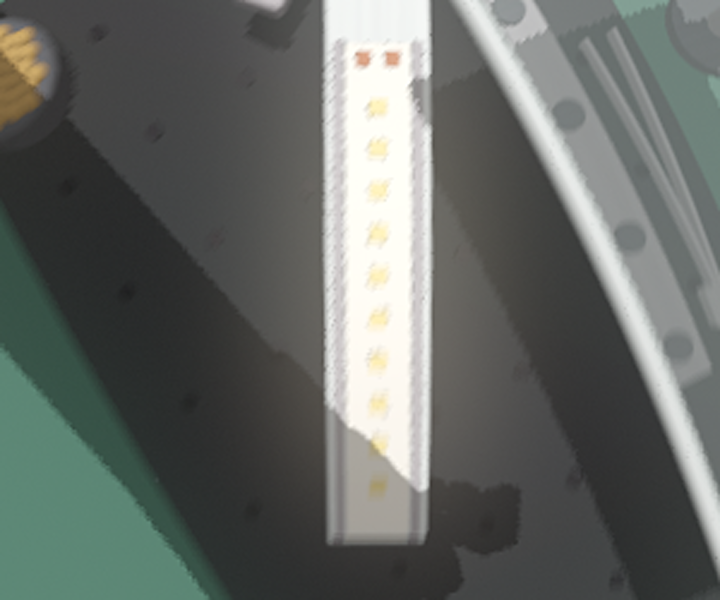

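Request:
send_rows([
  {"translation": [-0.0029, -0.0049, 0.0], "rot": [1.03, 1.05, 5.95], "grip": 0.05},
  {"translation": [-0.0035, -0.0045, 0.0], "rot": [1.03, 1.05, 5.95], "grip": 0.05},
  {"translation": [-0.0041, -0.004, 0.0], "rot": [1.03, 1.05, 5.95], "grip": 0.05},
  {"translation": [-0.0045, -0.0034, 0.0], "rot": [1.03, 1.05, 5.95], "grip": 0.05},
  {"translation": [-0.005, -0.0029, 0.0], "rot": [1.03, 1.05, 5.95], "grip": 0.05},
])

```text
t: 7.22
eef_pos: [0.5679, -0.0847, 0.1831]
tool_rot: [-0.056, 0.998, 0.02, 0.031]
contact_force: [0.0, -0.1, 0.9]
gripper_width: 0.588
```

Request:
send_rows([
  {"translation": [-0.0053, -0.0022, 0.0], "rot": [1.03, 1.05, 5.95], "grip": 0.05},
  {"translation": [-0.0056, -0.0016, 0.0], "rot": [1.03, 1.05, 5.95], "grip": 0.05},
  {"translation": [-0.0058, -0.0009, 0.0], "rot": [1.03, 1.05, 5.95], "grip": 0.05},
  {"translation": [-0.006, -0.0002, 0.0], "rot": [1.03, 1.05, 5.95], "grip": 0.05},
  {"translation": [-0.0061, 0.0005, 0.0], "rot": [1.03, 1.05, 5.95], "grip": 0.05},
])

```text
t: 7.63
eef_pos: [0.5399, -0.0754, 0.1815]
tool_rot: [-0.107, 0.963, -0.238, 0.06]
contact_force: [1.5, 0.5, 0.1]
gripper_width: 0.59
```

```bash
python3 - <<'E'
from station import *
from h import *
o=get_obs(); print(o["t"],o["eef_pos"],o["contact_force"],o["q"])
p,r=pusher(28,.13,20,.02); print(p)
p[2]+=.06
plan(o,p,r,5)
E
```

```text
7.6333 [ 0.53989285 -0.0754252   0.18153729] [1.48262663 0.4992491  0.13799834] [-0.48939659  0.37229437  0.77914785  2.06832208 -0.68839573  0.79870552
  0.24345596]
[ 0.51783099 -0.05427214  0.02653853]
dist 20.0 mm/row, rot 6.02 deg/row rot [1.05 1.   5.84]
t [-0.0071, 0.0028, 0.0184]
t [-0.0071, 0.0038, 0.0183]
t [-0.007, 0.0049, 0.0181]
t [-0.0067, 0.0059, 0.0178]
t [-0.0064, 0.0069, 0.0176]
```

Request:
send_rows([
  {"translation": [-0.0071, 0.0028, 0.0184], "rot": [1.05, 1.0, 5.84], "grip": 0.05},
  {"translation": [-0.0071, 0.0038, 0.0183], "rot": [1.05, 1.0, 5.84], "grip": 0.05},
  {"translation": [-0.007, 0.0049, 0.0181], "rot": [1.05, 1.0, 5.84], "grip": 0.05},
  {"translation": [-0.0067, 0.0059, 0.0178], "rot": [1.05, 1.0, 5.84], "grip": 0.05},
  {"translation": [-0.0064, 0.0069, 0.0176], "rot": [1.05, 1.0, 5.84], "grip": 0.05},
])

```text
t: 8.05
eef_pos: [0.5177, -0.0544, 0.0858]
tool_rot: [-0.152, 0.863, -0.474, 0.084]
contact_force: [0.5, 1.5, -0.1]
gripper_width: 0.581
```

```bash
python3 - <<'E'
from station import *
from h import *
o=get_obs(); print(o["t"],o["eef_pos"],o["contact_force"],o["q"])
p,r=pusher(28,.13,20,.02); print(p)
p[2]+=.0
plan(o,p,r,5)
c=read_camera("wrist");cv2.imwrite("pics/wrist5.png",c["pixels"][:,:,::-1])
c=read_camera("scene");cv2.imwrite("pics/scene5.png",cv2.resize(c["pixels"][180:330,90:290,::-1],None,fx=4,fy=4,interpolation=cv2.INTER_CUBIC))
E
```

```text
8.05 [ 0.51773286 -0.05438926  0.08584315] [ 0.52270362  1.53338807 -0.06860625] [-0.39015003  0.46046365  0.61687662  2.26830558 -1.20794449  0.51967577
  0.22332671]
[ 0.51783099 -0.05427214  0.02653853]
dist 11.9 mm/row, rot 0.01 deg/row rot [ 0.01 -0.    0.  ]
t [-0.0, 0.004, 0.0112]
t [-0.0, 0.004, 0.0112]
t [-0.0, 0.004, 0.0112]
t [-0.0, 0.004, 0.0112]
t [-0.0, 0.004, 0.0112]
```

View pics/wrist5.png

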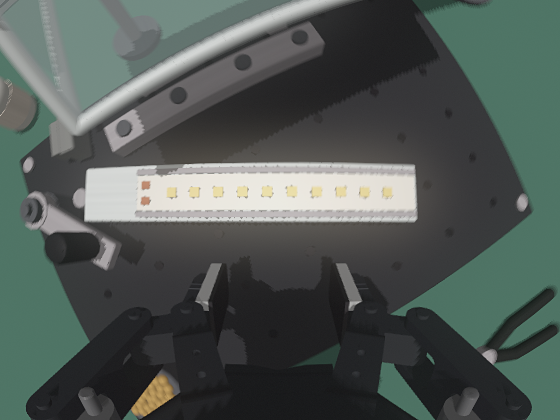

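View pics/scene5.png

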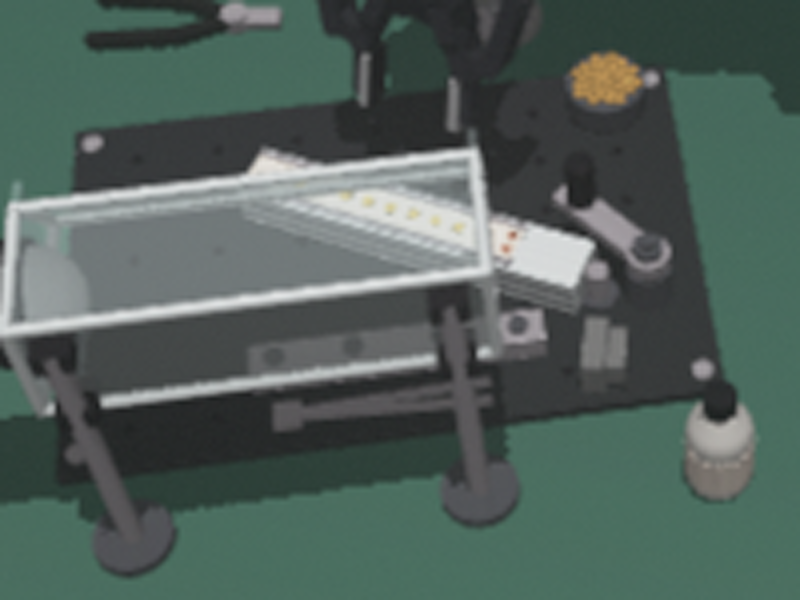

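Request:
send_rows([
  {"translation": [0, 0.004, 0.0112], "rot": [0, 0, 0], "grip": 0.05},
  {"translation": [0, 0.004, 0.0112], "rot": [0, 0, 0], "grip": 0.05},
  {"translation": [0, 0.004, 0.0112], "rot": [0, 0, 0], "grip": 0.05},
  {"translation": [0, 0.003, 0.008], "rot": [0, 0, 0], "grip": 0.05},
  {"translation": [0, 0.003, 0.008], "rot": [0, 0, 0], "grip": 0.05},
])

```text
t: 8.57
eef_pos: [0.5197, -0.0546, 0.0343]
tool_rot: [-0.152, 0.865, -0.47, 0.084]
contact_force: [-0.5, -0.4, 0.0]
gripper_width: 0.585
```

```bash
python3 - <<'E'
from station import *
from h import *
o=get_obs(); print(o["t"],o["eef_pos"],o["contact_force"],o["q"])
p,r=pusher(28,.13,20,.004); print(p)
plan(o,p,r,5)
c=read_camera("wrist");cv2.imwrite("pics/wrist6.png",c["pixels"][:,:,::-1])
E
```

```text
8.5667 [ 0.51971638 -0.05455904  0.03428074] [-0.52110788 -0.43104711  0.01239196] [-0.13866688  0.52417144  0.30633413  2.26578533 -1.34837293  0.37633139
  0.39207066]
[ 0.53134023 -0.04569892  0.02653853]
dist 3.3 mm/row, rot 0.12 deg/row rot [0.   0.01 0.12]
t [-0.0002, -0.0022, 0.0025]
t [-0.0002, -0.0022, 0.0025]
t [-0.0002, -0.0022, 0.0025]
t [-0.0002, -0.0022, 0.0025]
t [-0.0002, -0.0022, 0.0025]
```

View pics/wrist6.png

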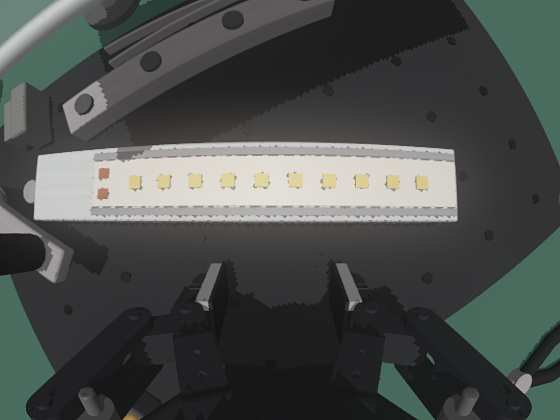

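Request:
send_rows([
  {"translation": [0, -0.0022, 0.0025], "rot": [0, 0, 0.1], "grip": 0.05},
  {"translation": [0, -0.0022, 0.0025], "rot": [0, 0, 0.1], "grip": 0.05},
  {"translation": [0, -0.0022, 0.0025], "rot": [0, 0, 0.1], "grip": 0.05},
  {"translation": [0, -0.0022, 0.002], "rot": [0, 0, 0.1], "grip": 0.05},
  {"translation": [0, -0.0022, 0.002], "rot": [0, 0, 0.1], "grip": 0.05},
])

```text
t: 9.03
eef_pos: [0.5309, -0.0464, 0.0267]
tool_rot: [-0.152, 0.863, -0.475, 0.083]
contact_force: [-0.0, 0.9, 0.1]
gripper_width: 0.59
```

```bash
python3 - <<'E'
from station import *
from h import *
o=get_obs(); print(o["t"],o["eef_pos"],o["contact_force"],o["q"])
for s,t in((28,20),(24,22),(20,26)):
  p,r=pusher(s,.13,t,.0); print(p)
  plan(o,p,r,5)
c=read_camera("wrist");cv2.imwrite("pics/wrist7.png",c["pixels"][100:400,80:480,::-1])
E
```

```text
9.0333 [ 0.53087319 -0.04640122  0.02674412] [-0.02521708  0.92323645  0.09568608] [-0.12983116  0.54466625  0.27094861  2.244808   -1.35258349  0.35622201
  0.36454892]
[ 0.53471755 -0.04355561  0.02653853]
dist 1.0 mm/row, rot 0.03 deg/row rot [ 0.01  0.01 -0.02]
t [-0.0001, -0.0009, 0.0004]
t [-0.0001, -0.0009, 0.0004]
t [-0.0001, -0.0009, 0.0004]
t [-0.0001, -0.0009, 0.0004]
t [-0.0001, -0.0009, 0.0004]
[ 0.54368295 -0.04017187  0.02674688]
dist 2.8 mm/row, rot 0.92 deg/row rot [ 0.41 -0.28 -0.77]
t [0.0003, -0.0027, 0.001]
t [0.0004, -0.0027, 0.001]
t [0.0004, -0.0026, 0.001]
t [0.0004, -0.0026, 0.001]
t [0.0005, -0.0026, 0.001]
[ 0.55224957 -0.0363141   0.02710761]
dist 4.7 mm/row, rot 2.02 deg/row rot [ 1.21 -0.62 -1.5 ]
t [0.0006, -0.0044, 0.0015]
t [0.0007, -0.0044, 0.0016]
t [0.0008, -0.0043, 0.0017]
t [0.001, -0.0043, 0.0018]
t [0.0011, -0.0042, 0.0019]
```

View pics/wrist7.png

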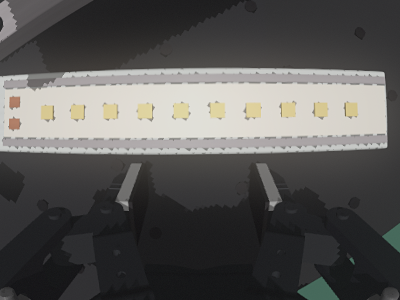

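Request:
send_rows([
  {"translation": [0, -0.0027, 0.001], "rot": [0.41, -0.28, -0.77], "grip": 0.05},
  {"translation": [0, -0.0027, 0.001], "rot": [0.41, -0.28, -0.77], "grip": 0.05},
  {"translation": [0, -0.0027, 0.001], "rot": [0.41, -0.28, -0.77], "grip": 0.05},
  {"translation": [0.0002, -0.0026, 0.001], "rot": [0.41, -0.28, -0.77], "grip": 0.05},
  {"translation": [0.0002, -0.0026, 0.001], "rot": [0.41, -0.28, -0.77], "grip": 0.05},
])

```text
t: 9.5
eef_pos: [0.5423, -0.0397, 0.0264]
tool_rot: [-0.17, 0.876, -0.443, 0.086]
contact_force: [0.3, -1.7, -0.0]
gripper_width: 0.586
```

```bash
python3 - <<'E'
from station import *
from h import *
o=get_obs(); print(o["t"],o["eef_pos"],o["contact_force"],o["q"])
for s,t in((24,22),(20,26),):
  p,r=pusher(s,.13,t,.0); print(p)
  plan(o,p,r,5)
c=read_camera("wrist");cv2.imwrite("pics/wrist8.png",c["pixels"][:,:,::-1])
E
```

```text
9.5 [ 0.54225902 -0.03969813  0.02642457] [ 0.30784136 -1.741032   -0.03757241] [-0.04206519  0.55070162  0.17657077  2.22194719 -1.35456328  0.35349425
  0.44828633]
[ 0.54368295 -0.04017187  0.02674688]
dist 0.3 mm/row, rot 0.01 deg/row rot [ 0.    0.   -0.01]
t [0.0002, -0.0002, 0.0]
t [0.0002, -0.0002, 0.0]
t [0.0002, -0.0002, 0.0]
t [0.0002, -0.0002, 0.0]
t [0.0002, -0.0002, 0.0]
[ 0.55224957 -0.0363141   0.02710761]
dist 2.1 mm/row, rot 1.13 deg/row rot [ 0.8  -0.32 -0.74]
t [0.0006, -0.0019, 0.0006]
t [0.0007, -0.0019, 0.0006]
t [0.0007, -0.0019, 0.0007]
t [0.0007, -0.0019, 0.0007]
t [0.0008, -0.0018, 0.0007]
```

View pics/wrist8.png

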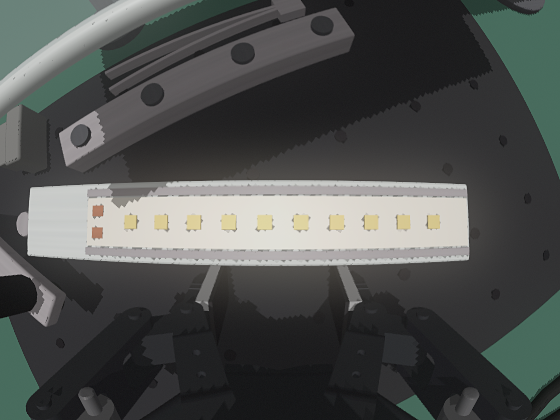

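Request:
send_rows([
  {"translation": [0.0004, -0.0019, 0.0006], "rot": [0.8, -0.32, -0.74], "grip": 0.05},
  {"translation": [0.0004, -0.0019, 0.0006], "rot": [0.8, -0.32, -0.74], "grip": 0.05},
  {"translation": [0.0004, -0.0019, 0.0007], "rot": [0.8, -0.32, -0.74], "grip": 0.05},
  {"translation": [0.0004, -0.0019, 0.0007], "rot": [0.8, -0.32, -0.74], "grip": 0.05},
  {"translation": [0.0005, -0.0018, 0.0007], "rot": [0.8, -0.32, -0.74], "grip": 0.05},
])

```text
t: 9.97
eef_pos: [0.5512, -0.0348, 0.0272]
tool_rot: [-0.204, 0.885, -0.409, 0.094]
contact_force: [-0.6, -0.7, -1.1]
gripper_width: 0.582
```

```bash
python3 - <<'E'
from station import *
from h import *
o=get_obs(); print(o["t"],o["eef_pos"],o["contact_force"],o["q"])
for s,t in((20,26),(16,31),):
  p,r=pusher(s,.13,t,.0); print(p)
  plan(o,p,r,5)
c=read_camera("wrist");cv2.imwrite("pics/wrist9.png",c["pixels"][:,:,::-1])
E
```

```text
9.9667 [ 0.55123651 -0.03482188  0.02721102] [-0.61611183 -0.71191727 -1.1457247 ] [ 0.19077146  0.56079952 -0.06821558  2.20356057 -1.35766122  0.30516238
  0.57366685]
[ 0.55224957 -0.0363141   0.02710761]
dist 0.4 mm/row, rot 0.01 deg/row rot [-0.01  0.    0.  ]
t [0.0004, 0.0, 0.0]
t [0.0004, 0.0, 0.0]
t [0.0004, 0.0, 0.0]
t [0.0004, 0.0, 0.0]
t [0.0004, 0.0, 0.0]
[ 0.56054095 -0.03189795  0.02745143]
dist 2.0 mm/row, rot 1.27 deg/row rot [ 0.99 -0.38 -0.7 ]
t [0.0008, -0.0016, 0.0007]
t [0.0008, -0.0016, 0.0008]
t [0.0008, -0.0016, 0.0008]
t [0.0008, -0.0016, 0.0008]
t [0.0009, -0.0015, 0.0008]
```

View pics/wrist9.png

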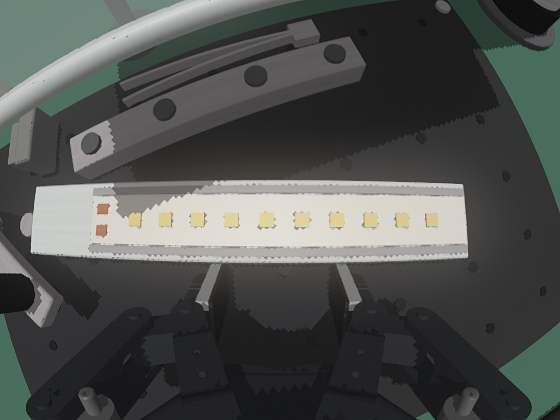

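```bash
python3 - <<'E'
from station import *
from h import *
o=get_obs()
p,r=pusher(15,.13,28,.0); print(p)
plan(o,p,r,5)
E
```

```text
[ 0.56283351 -0.03043825  0.02725956]
dist 2.5 mm/row, rot 1.07 deg/row rot [ 0.39 -0.46 -0.89]
t [0.0007, -0.0022, 0.001]
t [0.0007, -0.0021, 0.001]
t [0.0008, -0.0021, 0.0011]
t [0.0008, -0.0021, 0.0011]
t [0.0009, -0.0021, 0.0011]
```

Request:
send_rows([
  {"translation": [0.0003, -0.0022, 0.001], "rot": [0.39, -0.46, -0.89], "grip": 0.05},
  {"translation": [0.0003, -0.0021, 0.001], "rot": [0.39, -0.46, -0.89], "grip": 0.05},
  {"translation": [0.0004, -0.0021, 0.0011], "rot": [0.39, -0.46, -0.89], "grip": 0.05},
  {"translation": [0.0004, -0.0021, 0.0011], "rot": [0.39, -0.46, -0.89], "grip": 0.05},
  {"translation": [0.0005, -0.0021, 0.0011], "rot": [0.39, -0.46, -0.89], "grip": 0.05},
])

```text
t: 10.43
eef_pos: [0.5618, -0.0283, 0.0272]
tool_rot: [-0.223, 0.898, -0.368, 0.091]
contact_force: [-0.2, -2.1, -0.7]
gripper_width: 0.585
```

```bash
python3 - <<'E'
from station import *
from h import *
o=get_obs(); print(o["t"],o["eef_pos"],o["contact_force"],o["q"])
for s,t in((15,28),(10,29),):
  p,r=pusher(s,.13,t,.0); print(p)
  plan(o,p,r,5)
c=read_camera("wrist");cv2.imwrite("pics/wrist10.png",c["pixels"][:,:,::-1])
c=read_camera("scene");cv2.imwrite("pics/scene10.png",cv2.resize(c["pixels"][100:330,60:360,::-1],None,fx=2.6,fy=2.6,interpolation=cv2.INTER_CUBIC))
E
```

```text
10.4333 [ 0.56176873 -0.02830013  0.02723247] [-0.15718834 -2.07057297 -0.67215058] [ 0.21297208  0.58276239 -0.0776394   2.17145785 -1.32483263  0.35909127
  0.63357407]
[ 0.56283351 -0.03043825  0.02725956]
dist 0.5 mm/row, rot 0.02 deg/row rot [0.01 0.01 0.02]
t [0.0005, 0.0001, -0.0001]
t [0.0005, 0.0001, -0.0001]
t [0.0005, 0.0001, -0.0001]
t [0.0005, 0.0001, -0.0001]
t [0.0005, 0.0001, -0.0001]
[ 0.57294579 -0.02359192  0.02732834]
dist 2.4 mm/row, rot 1.01 deg/row rot [ 0.21 -0.47 -0.86]
t [0.0009, -0.002, 0.001]
t [0.001, -0.002, 0.001]
t [0.001, -0.0019, 0.001]
t [0.001, -0.0019, 0.001]
t [0.0011, -0.0019, 0.001]
```

View pics/wrist10.png

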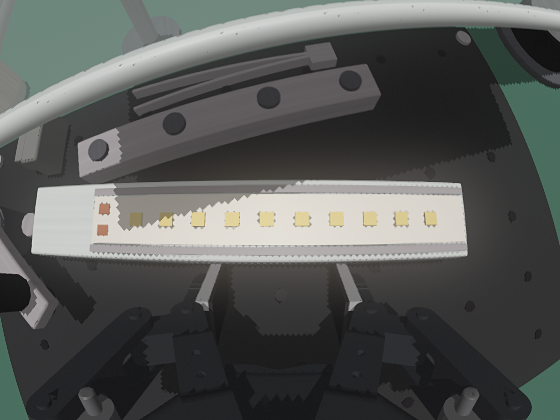

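View pics/scene10.png

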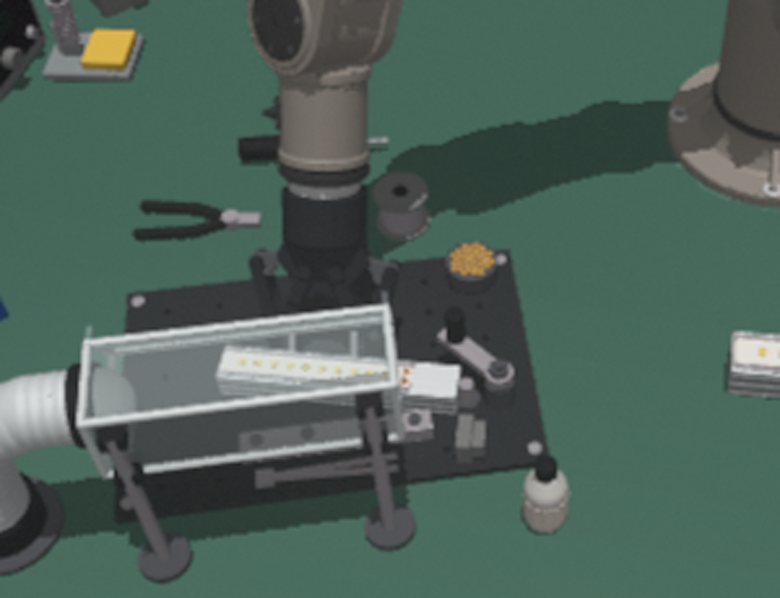

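Request:
send_rows([
  {"translation": [0.0006, -0.002, 0.001], "rot": [0.21, -0.47, -0.86], "grip": 0.05},
  {"translation": [0.0006, -0.002, 0.001], "rot": [0.21, -0.47, -0.86], "grip": 0.05},
  {"translation": [0.0006, -0.0019, 0.001], "rot": [0.21, -0.47, -0.86], "grip": 0.05},
  {"translation": [0.0006, -0.0019, 0.001], "rot": [0.21, -0.47, -0.86], "grip": 0.05},
  {"translation": [0.0007, -0.0019, 0.001], "rot": [0.21, -0.47, -0.86], "grip": 0.05},
])

```text
t: 10.95
eef_pos: [0.5712, -0.0218, 0.0274]
tool_rot: [-0.236, 0.911, -0.328, 0.084]
contact_force: [-1.1, -0.2, -0.8]
gripper_width: 0.584
```

```bash
python3 - <<'E'
from station import *
from h import *
o=get_obs(); print(o["t"],o["eef_pos"],o["contact_force"],o["q"])
for s,t in((10,29),(5,30),):
  p,r=pusher(s,.13,t,.0); print(p)
  plan(o,p,r,5)
c=read_camera("wrist");cv2.imwrite("pics/wrist11.png",c["pixels"][:,:,::-1])
E
```

```text
10.95 [ 0.57115158 -0.02176881  0.02743376] [-1.12453104 -0.21745019 -0.81068636] [ 0.2095003   0.60218118 -0.06505648  2.13406303 -1.25667766  0.41731031
  0.64432072]
[ 0.57294579 -0.02359192  0.02732834]
dist 0.5 mm/row, rot 0.02 deg/row rot [-0.    0.02 -0.  ]
t [0.0005, 0.0001, -0.0]
t [0.0005, 0.0001, -0.0]
t [0.0005, 0.0001, -0.0]
t [0.0005, 0.0001, -0.0]
t [0.0005, 0.0001, -0.0]
[ 0.58243199 -0.01589129  0.0273923 ]
dist 2.5 mm/row, rot 1.02 deg/row rot [ 0.2  -0.48 -0.88]
t [0.001, -0.002, 0.0011]
t [0.001, -0.002, 0.0011]
t [0.0011, -0.002, 0.0011]
t [0.0011, -0.002, 0.0011]
t [0.0012, -0.002, 0.0011]
```

View pics/wrist11.png

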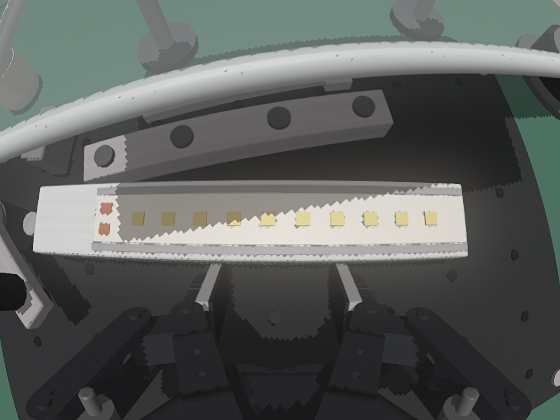

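Request:
send_rows([
  {"translation": [0.0007, -0.002, 0.0011], "rot": [0.2, -0.48, -0.88], "grip": 0.05},
  {"translation": [0.0007, -0.002, 0.0011], "rot": [0.2, -0.48, -0.88], "grip": 0.05},
  {"translation": [0.0007, -0.002, 0.0011], "rot": [0.2, -0.48, -0.88], "grip": 0.05},
  {"translation": [0.0008, -0.002, 0.0011], "rot": [0.2, -0.48, -0.88], "grip": 0.05},
  {"translation": [0.0008, -0.002, 0.0011], "rot": [0.2, -0.48, -0.88], "grip": 0.05},
])

```text
t: 11.42
eef_pos: [0.5812, -0.0153, 0.0276]
tool_rot: [-0.247, 0.922, -0.287, 0.077]
contact_force: [-0.5, -1.0, -1.2]
gripper_width: 0.584
```

```bash
python3 - <<'E'
from station import *
from h import *
o=get_obs(); print(o["t"],o["eef_pos"],o["contact_force"],o["q"])
for s,t in((5,30),(2,30),):
  p,r=pusher(s,.13,t,.0); print(p)
  plan(o,p,r,5)
c=read_camera("wrist");np.savez("wrist12.npz",**c);cv2.imwrite("pics/wrist12.png",c["pixels"][:,:,::-1])
E
```

```text
11.4167 [ 0.58115499 -0.01529602  0.02755229] [-0.52263391 -0.99636985 -1.16852633] [ 0.2045752   0.62287265 -0.05434676  2.09299452 -1.19294705  0.47375149
  0.65810778]
[ 0.58243199 -0.01589129  0.0273923 ]
dist 0.3 mm/row, rot 0.01 deg/row rot [-0. -0.  0.]
t [0.0003, -0.0, 0.0001]
t [0.0003, -0.0, 0.0001]
t [0.0003, -0.0, 0.0001]
t [0.0003, -0.0, 0.0001]
t [0.0003, -0.0, 0.0001]
[ 0.58781929 -0.0108413   0.0273923 ]
dist 1.6 mm/row, rot 0.60 deg/row rot [-0.   -0.3  -0.52]
t [0.0006, -0.0013, 0.0008]
t [0.0006, -0.0013, 0.0008]
t [0.0006, -0.0013, 0.0008]
t [0.0006, -0.0013, 0.0008]
t [0.0007, -0.0013, 0.0008]
```

View pics/wrist12.png

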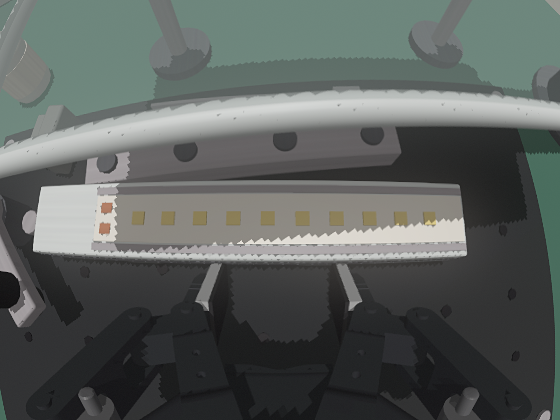

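Request:
send_rows([
  {"translation": [0.0003, -0.0013, 0.0008], "rot": [0, -0.3, -0.52], "grip": 0.05},
  {"translation": [0.0003, -0.0013, 0.0008], "rot": [0, -0.3, -0.52], "grip": 0.05},
  {"translation": [0.0003, -0.0013, 0.0008], "rot": [0, -0.3, -0.52], "grip": 0.05},
  {"translation": [0.0003, -0.0013, 0.0008], "rot": [0, -0.3, -0.52], "grip": 0.05},
  {"translation": [0.0003, -0.0013, 0.0008], "rot": [0, -0.3, -0.52], "grip": 0.05},
])

```text
t: 11.88
eef_pos: [0.5866, -0.0101, 0.0275]
tool_rot: [-0.249, 0.929, -0.263, 0.071]
contact_force: [-1.2, -2.9, 2.6]
gripper_width: 0.587
```

```bash
python3 - <<'E'
from station import *
from h import *
o=get_obs(); print(o["t"],o["eef_pos"],o["contact_force"])
for s,t in((0,30),):
  p,r=pusher(s,.13,t,.0); print(p)
  plan(o,p,r,5)
c=read_camera("wrist");np.savez("wrist13.npz",**c);cv2.imwrite("pics/wrist13.png",c["pixels"][:,:,::-1])
E
```

```text
11.8833 [ 0.58664725 -0.01012438  0.02750584] [-1.23190936 -2.94326283  2.56909352]
[ 0.59126077 -0.00732097  0.0273923 ]
dist 1.1 mm/row, rot 0.41 deg/row rot [ 0.   -0.21 -0.35]
t [0.0005, -0.0008, 0.0005]
t [0.0005, -0.0008, 0.0005]
t [0.0005, -0.0008, 0.0005]
t [0.0005, -0.0008, 0.0005]
t [0.0005, -0.0008, 0.0005]
```

View pics/wrist13.png

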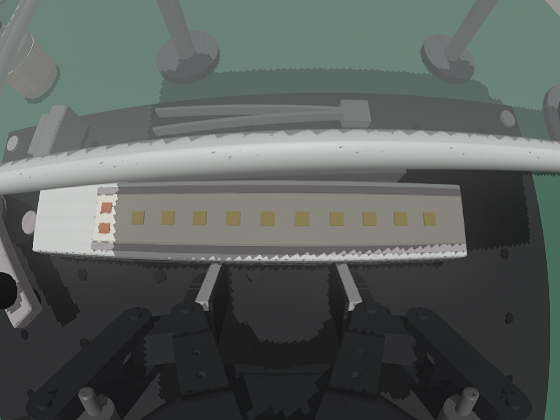

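Request:
send_rows([
  {"translation": [0.0002, -0.0008, 0.0004], "rot": [0, -0.21, -0.35], "grip": 0.05},
  {"translation": [0.0002, -0.0008, 0.0004], "rot": [0, -0.21, -0.35], "grip": 0.05},
  {"translation": [0.0002, -0.0008, 0.0004], "rot": [0, -0.21, -0.35], "grip": 0.05},
  {"translation": [0.0002, -0.0008, 0.0004], "rot": [0, -0.21, -0.35], "grip": 0.05},
  {"translation": [0, 0, 0], "rot": [0, -0.21, -0.35], "grip": 0.05},
])

```text
t: 12.35
eef_pos: [0.5892, -0.0072, 0.0276]
tool_rot: [-0.25, 0.934, -0.247, 0.066]
contact_force: [-0.3, -2.4, -0.4]
gripper_width: 0.588
```

Request:
send_rows([
  {"translation": [0, -0.0008, 0.0004], "rot": [0, 0, 0], "grip": 0.05},
  {"translation": [0, 0, 0], "rot": [0, 0, 0], "grip": 0.05},
  {"translation": [0, -0.0008, 0.0004], "rot": [0, 0, 0], "grip": 0.05},
  {"translation": [0, 0, 0], "rot": [0, 0, 0], "grip": 0.05},
  {"translation": [0, 0, 0], "rot": [0, 0, 0], "grip": 0.05},
])

```text
t: 12.77
eef_pos: [0.5898, -0.0062, 0.0276]
tool_rot: [-0.25, 0.934, -0.247, 0.066]
contact_force: [-0.7, -4.4, 0.3]
gripper_width: 0.587
```

```bash
python3 - <<'E'
from station import *
from h import *
o=get_obs(); print(o["t"],o["eef_pos"],o["contact_force"])
for s,t in((0,30),):
  p,r=pusher(s,.13,t,.0); print(p)
  plan(o,p,r,5)
c=read_camera("wrist");np.savez("wrist14.npz",**c);cv2.imwrite("pics/wrist14.png",c["pixels"][:,:,::-1])
E
```

```text
12.7667 [ 0.58978632 -0.0061898   0.02759158] [-0.73120715 -4.37028985  0.30962613]
[ 0.59126077 -0.00732097  0.0273923 ]
dist 0.4 mm/row, rot 0.02 deg/row rot [ 0.01 -0.01 -0.01]
t [0.0004, 0.0001, 0.0]
t [0.0004, 0.0001, 0.0]
t [0.0004, 0.0001, 0.0]
t [0.0004, 0.0001, 0.0]
t [0.0004, 0.0001, 0.0]
```

View pics/wrist14.png

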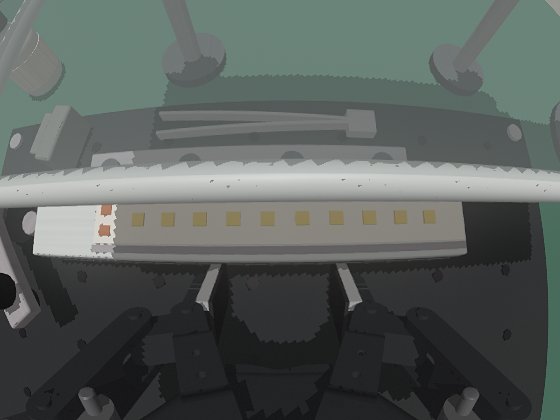

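Request:
send_rows([
  {"translation": [-0.0003, -0.0008, 0.0004], "rot": [0, 0, 0], "grip": 0.05},
  {"translation": [0, 0, 0], "rot": [0, 0, 0], "grip": 0.05},
  {"translation": [-0.0003, -0.0008, 0.0004], "rot": [0, 0, 0], "grip": 0.05},
  {"translation": [0, 0, 0], "rot": [0, 0, 0], "grip": 0.05},
  {"translation": [0, 0, 0], "rot": [0, 0, 0], "grip": 0.05},
])

```text
t: 13.23
eef_pos: [0.5899, -0.0061, 0.0275]
tool_rot: [-0.249, 0.934, -0.248, 0.067]
contact_force: [-2.8, -8.3, 3.0]
gripper_width: 0.587
```

Request:
send_rows([
  {"translation": [-0.0003, -0.0008, 0.0004], "rot": [0, 0, 0], "grip": 0.05},
  {"translation": [0, 0, 0], "rot": [0, 0, 0], "grip": 0.05},
  {"translation": [-0.0003, -0.0008, 0.0004], "rot": [0, 0, 0], "grip": 0.05},
  {"translation": [0, 0, 0], "rot": [0, 0, 0], "grip": 0.05},
  {"translation": [0, 0, 0], "rot": [0, 0, 0], "grip": 0.05},
])

```text
t: 13.65
eef_pos: [0.5899, -0.0059, 0.0275]
tool_rot: [-0.248, 0.934, -0.249, 0.067]
contact_force: [-6.0, -13.1, 5.3]
gripper_width: 0.584
```

Request:
send_rows([
  {"translation": [-0.001, 0, 0], "rot": [0, 0, 0], "grip": 0.05},
  {"translation": [-0.001, 0, 0], "rot": [0, 0, 0], "grip": 0.05},
  {"translation": [-0.001, 0, 0], "rot": [0, 0, 0], "grip": 0.05},
  {"translation": [-0.001, 0, 0], "rot": [0, 0, 0], "grip": 0.05},
  {"translation": [-0.001, 0, 0], "rot": [0, 0, 0], "grip": 0.05},
])

```text
t: 14.07
eef_pos: [0.5876, -0.0048, 0.0275]
tool_rot: [-0.247, 0.934, -0.25, 0.069]
contact_force: [0.8, -12.8, -0.6]
gripper_width: 0.587
```

```bash
python3 - <<'E'
from station import *
from h import *
o=get_obs(); print(o["t"],o["eef_pos"],o["contact_force"])
c=read_camera("wrist");np.savez("wrist15.npz",**c);cv2.imwrite("pics/wrist15.png",cv2.resize(c["pixels"][130:330,0:260,::-1],None,fx=3,fy=3,interpolation=cv2.INTER_CUBIC))
c=read_camera("scene");cv2.imwrite("pics/scene15.png",cv2.resize(c["pixels"][200:310,130:270,::-1],None,fx=5,fy=5,interpolation=cv2.INTER_CUBIC))
E
```

```text
14.0667 [ 0.58759652 -0.00481168  0.02754468] [  0.80175892 -12.82927406  -0.59633685]
```

View pics/wrist15.png

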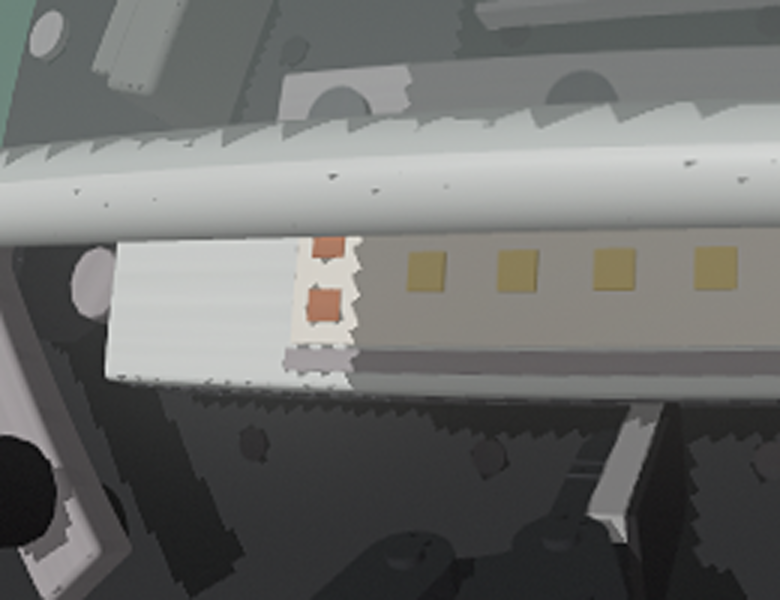

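View pics/scene15.png

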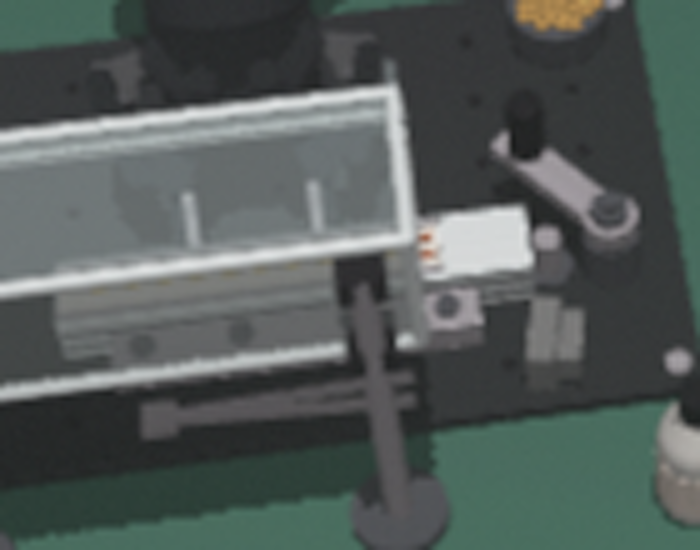

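```bash
python3 - <<'E'
from h import *
W=load("wrist15")
f=lambda a:np.array(a)/3+[0,130]
j=np.r_[.575,-.0125,np.radians(60.3)]
post=wback(W,f([[72,290],[95,318],[93,250]]),.034)
he=wback(W,f([[117,242],[112,290],[106,376]]),.038)
side=wback(W,np.r_[f([[125,379],[360,388],[560,398]]),[[465,249]]],.038)
for n,P in(("post",post),("heel",he),("side",side)): print(n,[w2jig(j,x).round(4).tolist() for x in P])
E
```

```text
post [[0.0426, 0.1327], [0.0376, 0.1254], [0.0502, 0.1282]]
heel [[0.0506, 0.1183], [0.042, 0.118], [0.027, 0.1175]]
side [[0.0267, 0.1127], [0.0274, 0.064], [0.0269, 0.0314], [0.0307, -0.0967]]
```

Request:
send_rows([
  {"translation": [0, 0.0009, -0.0005], "rot": [0, 0, 0], "grip": 0.05},
  {"translation": [0, 0.002, -0.0015], "rot": [0, 0, 0], "grip": 0.05},
  {"translation": [0, 0.006, -0.004], "rot": [0, 0, 0], "grip": 0.05},
  {"translation": [0, 0.006, -0.008], "rot": [0, 0, 0], "grip": 0.05},
  {"translation": [0, 0.005, -0.02], "rot": [0, 0, 0], "grip": 0.03},
])

```text
t: 14.58
eef_pos: [0.5675, -0.0272, 0.0463]
tool_rot: [-0.251, 0.934, -0.246, 0.064]
contact_force: [-0.5, -0.2, -0.6]
gripper_width: 0.456
```

Request:
send_rows([
  {"translation": [-0.005, 0, -0.025], "rot": [0, 0, 0], "grip": 0},
  {"translation": [-0.01, 0, -0.025], "rot": [0, 0, 0], "grip": 0},
  {"translation": [-0.01, 0, -0.025], "rot": [0, 0, 0], "grip": 0},
  {"translation": [-0.01, 0, -0.02], "rot": [0, 0, 0], "grip": 0},
  {"translation": [-0.01, 0, -0.01], "rot": [0, 0, 0], "grip": 0},
])

```text
t: 15.0
eef_pos: [0.5034, -0.0534, 0.1406]
tool_rot: [-0.25, 0.934, -0.247, 0.067]
contact_force: [-0.1, 0.8, 0.3]
gripper_width: -0.004
```

```bash
python3 - <<'E'
from station import *
from h import *
o=get_obs(); print(o["t"],o["eef_pos"],o["contact_force"],o["q"])
c=read_camera("wrist");np.savez("wrist16.npz",**c);cv2.imwrite("pics/wrist16.png",c["pixels"][:,:,::-1])
c=read_camera("top");np.savez("top16.npz",**c);cv2.imwrite("pics/top16.png",cv2.resize(c["pixels"][60:230,220:420,::-1],None,fx=3.5,fy=3.5,interpolation=cv2.INTER_CUBIC))
E
```

```text
15.0 [ 0.50341366 -0.05338022  0.14060212] [-0.05056673  0.7589494   0.31726955] [ 0.19889973  0.35696073  0.09844521  2.17485792 -0.92001958  0.70766696
  0.51852689]
```

View pics/wrist16.png

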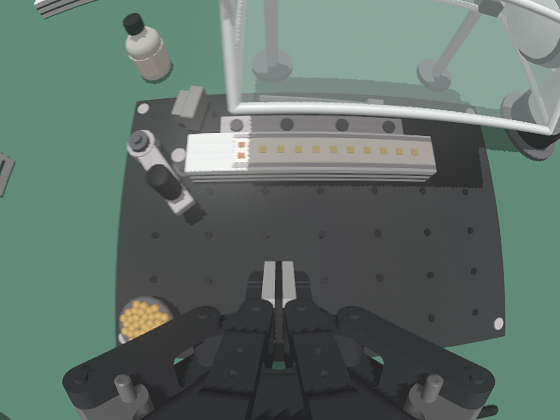

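View pics/top16.png

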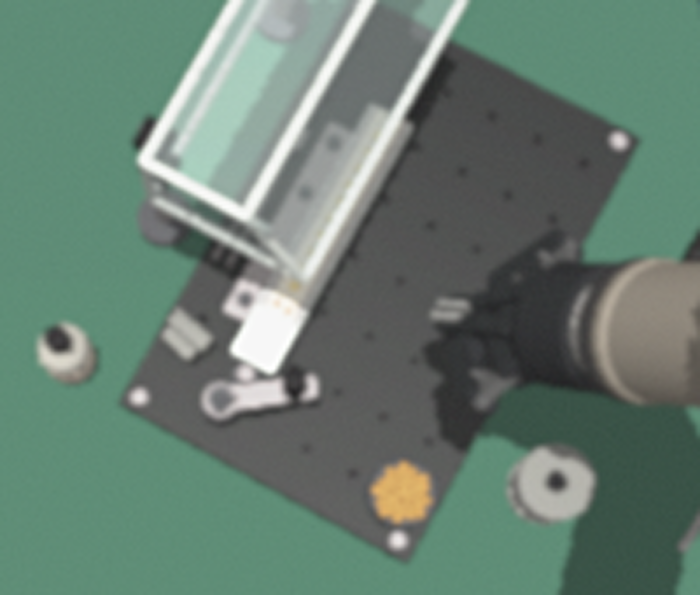

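```bash
python3 - <<'E'
import cv2
im=cv2.imread("pics/wrist16.png")
cv2.imwrite("pics/w16b.png",cv2.resize(im[80:220,120:320],None,fx=4,fy=4,interpolation=cv2.INTER_CUBIC))
cv2.imwrite("pics/w16c.png",cv2.resize(im[80:220,280:480],None,fx=4,fy=4,interpolation=cv2.INTER_CUBIC))
E
```

```text
(no output)
```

View pics/w16b.png

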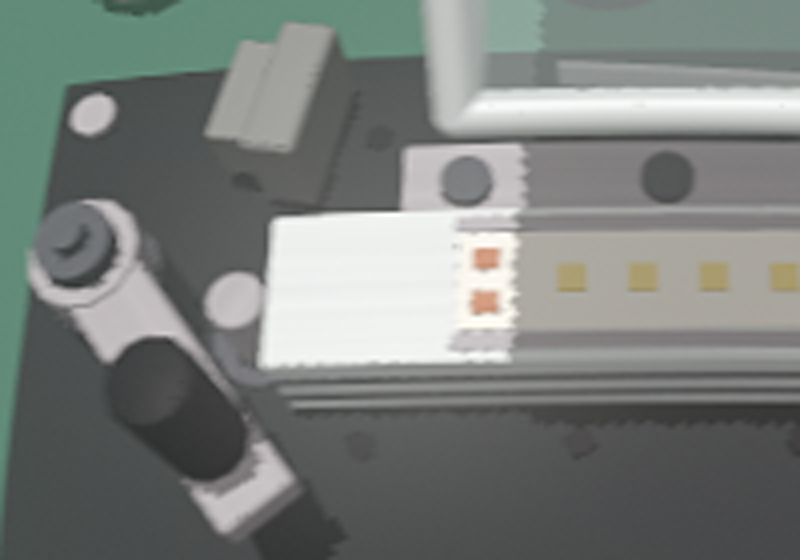

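View pics/w16c.png

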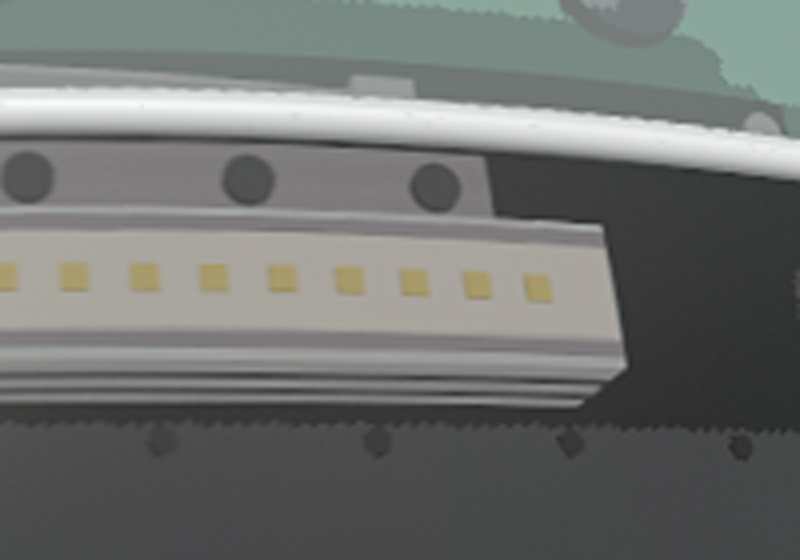

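```bash
python3 - <<'E'
from h import *
W=load("wrist16")
a=lambda p:np.array(p)/4+[120,80]
b=lambda p:np.array(p)/4+[280,80]
F=wback(W,np.r_[a([[403,148]]),b([[486,156]])],.028)
G=wback(W,np.r_[a([[275,218],[400,212]]),b([[494,218],[603,226]])],.038)
H=wback(W,np.r_[a([[258,368],[500,362]]),b([[627,367]])],.038)
P=wback(W,a([[234,299],[205,298],[234,328]]),.034)
d=F[1]-F[0]; print("fence len",np.linalg.norm(d)); d/=np.linalg.norm(d); d=d[:2]; n=np.array([d[1],-d[0]])
# frame: y_f=-d ; x_f=n?
az=np.degrees(np.arctan2(-d[1],-d[0]))-90; print("yaw from fence",az)
xf=np.array([np.cos(np.radians(az)),np.sin(np.radians(az))]); yf=-d
# origin from fence left corner y=+90
o=F[0][:2]-yf*.09
for nme,Q in(("F",F),("far",G),("near",H),("post",P)): print(nme,[(round(float((q[:2]-o)@xf),4),round(float((q[:2]-o)@yf),4)) for q in Q])
M=W["extrinsics"];print(M[:3,3])
kn=wback(W,a([[150,375]]),.09)[0];st=wback(W,a([[75,245]]),.055)[0];print("knob",kn,"stud",st)
E
```

```text
fence len 0.17070259999780046
yaw from fence 60.98738174580674
F [(-0.0, 0.09), (-0.0, -0.0807)]
far [(-0.0219, 0.1158), (-0.0219, 0.0878), (-0.022, -0.0754), (-0.0223, -0.1035)]
near [(-0.0571, 0.1166), (-0.0574, 0.0652), (-0.0572, -0.1033)]
post [(-0.0392, 0.1248), (-0.0386, 0.1316), (-0.0461, 0.1241)]
[ 0.50585711 -0.05027692  0.28751874]
knob [0.47129923 0.05362873 0.09      ] stud [0.46149613 0.1087158  0.055     ]
```

```bash
cat >> h.py <<'E'
YW=60.6
J=np.r_[POST-Rz(np.radians(YW))@np.array([.047,.125]),np.radians(YW)]
def tip_pose(x,y,z,tilt,nose=.017,xaz=None):
    """closed fingertip centre at jig x,y, height z, leaned right by tilt"""
    r=tool(YW-90,tilt,YW) if xaz is None else tool(xaz,tilt,YW)
    p=np.r_[jig2w(J,[x,y]),z]-nose*r.as_matrix()[:,2]
    return p,r
E
python3 - <<'E'
from station import *
from h import *
print(J)
o=get_obs()
p,r=tip_pose(-.045,-.125,.07,42); print(p); plan(o,p,r,10)
E
```

```text
[ 0.57452925 -0.01281002  1.05766953]
[ 0.65575617 -0.12328786  0.08263346]
dist 17.8 mm/row, rot 1.19 deg/row rot [ 1.19 -0.02 -0.02]
t [0.0168, 0.0016, 0.0057]
t [0.0168, 0.0018, 0.0056]
t [0.0168, 0.0019, 0.0056]
t [0.0168, 0.002, 0.0055]
t [0.0168, 0.0021, 0.0055]
t [0.0168, 0.0023, 0.0054]
t [0.0168, 0.0024, 0.0054]
t [0.0168, 0.0025, 0.0053]
t [0.0168, 0.0026, 0.0053]
t [0.0168, 0.0027, 0.0052]
```

Request:
send_rows([
  {"translation": [0.0168, 0.0016, 0.0057], "rot": [1.19, 0, 0], "grip": 0},
  {"translation": [0.0168, 0.0018, 0.0056], "rot": [1.19, 0, 0], "grip": 0},
  {"translation": [0.0168, 0.0019, 0.0056], "rot": [1.19, 0, 0], "grip": 0},
  {"translation": [0.0168, 0.002, 0.0055], "rot": [1.19, 0, 0], "grip": 0},
  {"translation": [0.0168, 0.0021, 0.0055], "rot": [1.19, 0, 0], "grip": 0},
])

```text
t: 15.52
eef_pos: [0.5815, -0.0876, 0.1087]
tool_rot: [-0.299, 0.919, -0.243, 0.078]
contact_force: [-0.6, -0.1, -0.1]
gripper_width: -0.001
```

Request:
send_rows([
  {"translation": [0.0168, 0.0023, 0.0054], "rot": [1.19, 0, 0], "grip": 0},
  {"translation": [0.0168, 0.0024, 0.0054], "rot": [1.19, 0, 0], "grip": 0},
  {"translation": [0.0168, 0.0025, 0.0053], "rot": [1.19, 0, 0], "grip": 0},
  {"translation": [0.0168, 0.0026, 0.0053], "rot": [1.19, 0, 0], "grip": 0},
  {"translation": [0.0168, 0.0027, 0.0052], "rot": [1.19, 0, 0], "grip": 0},
])

```text
t: 15.93
eef_pos: [0.6577, -0.1233, 0.0797]
tool_rot: [-0.347, 0.902, -0.239, 0.091]
contact_force: [-0.2, -0.9, -0.4]
gripper_width: 0.001
```

```bash
python3 - <<'E'
from station import *
from h import *
o=get_obs(); print(o["t"],o["eef_pos"],o["contact_force"],o["q"])
p,r=tip_pose(-.005,-.125,.023,42); print(p); plan(o,p,r,5)
c=read_camera("wrist");np.savez("wrist17.npz",**c);cv2.imwrite("pics/wrist17.png",c["pixels"][:,:,::-1])
c=read_camera("scene");cv2.imwrite("pics/scene17.png",cv2.resize(c["pixels"][100:330,60:360,::-1],None,fx=2.6,fy=2.6,interpolation=cv2.INTER_CUBIC))
E
```

```text
15.9333 [ 0.65770205 -0.12331305  0.07965819] [-0.23056098 -0.93258074 -0.39976609] [ 0.38034927  0.71855243  0.03026288  1.80645703 -1.08219656  0.87872841
  0.72135217]
[ 0.67539232 -0.08843931  0.03563346]
dist 11.8 mm/row, rot 0.05 deg/row rot [-0.   -0.01 -0.04]
t [-0.0004, 0.0001, 0.0118]
t [-0.0003, 0.0001, 0.0118]
t [-0.0003, 0.0001, 0.0118]
t [-0.0003, 0.0001, 0.0118]
t [-0.0003, 0.0001, 0.0118]
```

View pics/wrist17.png

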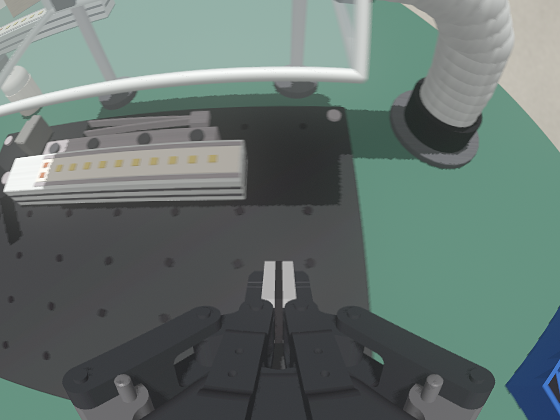

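View pics/scene17.png

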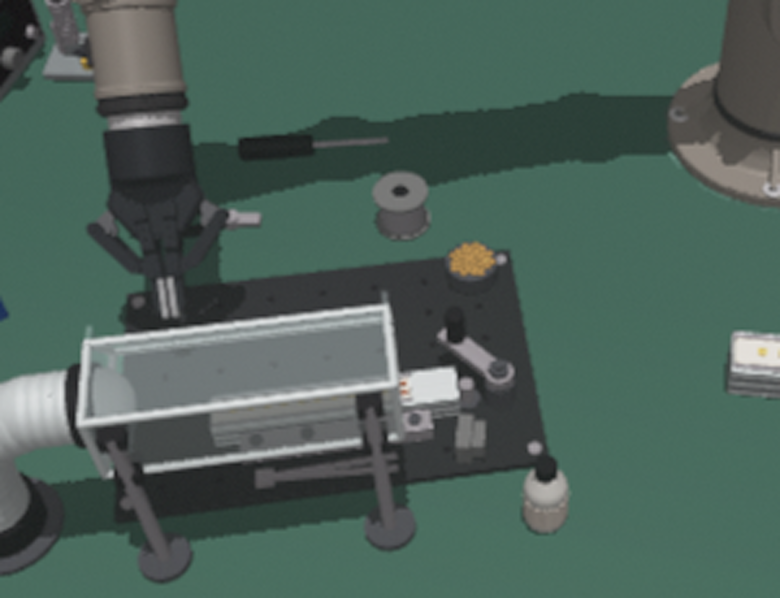

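Request:
send_rows([
  {"translation": [-0.0003, 0, 0.0118], "rot": [0, 0, 0], "grip": 0},
  {"translation": [-0.0003, 0, 0.0118], "rot": [0, 0, 0], "grip": 0},
  {"translation": [-0.0003, 0, 0.0118], "rot": [0, 0, 0], "grip": 0},
  {"translation": [-0.0003, 0, 0.0118], "rot": [0, 0, 0], "grip": 0},
  {"translation": [-0.0003, 0, 0.0118], "rot": [0, 0, 0], "grip": 0},
])

```text
t: 16.45
eef_pos: [0.6751, -0.0869, 0.0363]
tool_rot: [-0.346, 0.903, -0.239, 0.091]
contact_force: [0.2, 0.5, -0.1]
gripper_width: -0.001
```

Request:
send_rows([
  {"translation": [0, -0.0074, 0.0067], "rot": [0, 0, 0], "grip": 0},
  {"translation": [0, -0.0074, 0.0067], "rot": [0, 0, 0], "grip": 0},
  {"translation": [0, -0.0074, 0.0067], "rot": [0, 0, 0], "grip": 0},
  {"translation": [0, -0.0074, 0.0067], "rot": [0, 0, 0], "grip": 0},
  {"translation": [0, -0.0074, 0.0067], "rot": [0, 0, 0], "grip": 0},
])

```text
t: 16.87
eef_pos: [0.7007, -0.0445, 0.0376]
tool_rot: [-0.346, 0.903, -0.239, 0.092]
contact_force: [0.4, -0.3, 0.1]
gripper_width: 0.0
```

```bash
python3 - <<'E'
from station import *
from h import *
o=get_obs(); print(o["t"],o["eef_pos"],o["contact_force"],o["q"])
M=quat(o["tool_rot"]).as_matrix(); t=o["eef_pos"]+.017*M[:,2]; print("tip",w2jig(J,t),t[2])
c=read_camera("wrist");np.savez("wrist18.npz",**c);cv2.imwrite("pics/wrist18.png",c["pixels"][:,:,::-1])
E
```

```text
16.8667 [ 0.7007302  -0.04452951  0.03757621] [ 0.4018443  -0.30279979  0.10925805] [ 0.2866431   0.78954854 -0.03443233  1.78891674 -1.17425202  0.74870993
  0.72169057]
tip [ 0.04567365 -0.12557622] 0.024925222422886105
```

View pics/wrist18.png

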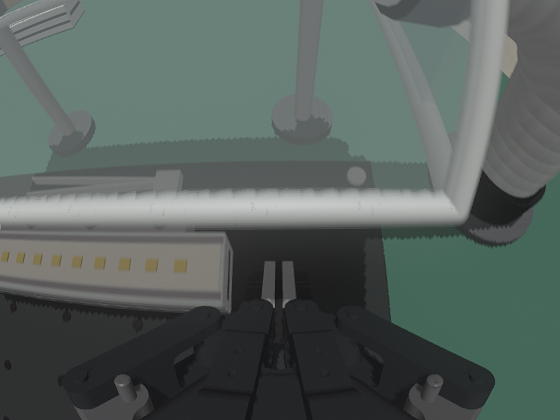

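Request:
send_rows([
  {"translation": [-0.0015, 0, 0], "rot": [0, 0, 0], "grip": 0},
  {"translation": [-0.0015, 0, 0], "rot": [0, 0, 0], "grip": 0},
  {"translation": [-0.0015, 0, 0], "rot": [0, 0, 0], "grip": 0},
  {"translation": [-0.0015, 0, 0], "rot": [0, 0, 0], "grip": 0},
  {"translation": [0, 0, 0], "rot": [0, 0, 0], "grip": 0},
])

```text
t: 17.33
eef_pos: [0.6941, -0.0432, 0.0368]
tool_rot: [-0.345, 0.903, -0.24, 0.091]
contact_force: [1.1, 0.4, -0.8]
gripper_width: 0.001
```

Request:
send_rows([
  {"translation": [-0.001, 0, 0], "rot": [0, 0, 0], "grip": 0},
  {"translation": [-0.001, 0, 0], "rot": [0, 0, 0], "grip": 0},
  {"translation": [-0.001, 0, 0], "rot": [0, 0, 0], "grip": 0},
  {"translation": [0, 0, 0], "rot": [0, 0, 0], "grip": 0},
  {"translation": [0, 0, 0], "rot": [0, 0, 0], "grip": 0},
])

```text
t: 17.75
eef_pos: [0.692, -0.0411, 0.0369]
tool_rot: [-0.346, 0.903, -0.239, 0.091]
contact_force: [1.0, -0.2, -0.6]
gripper_width: 0.004
```

Request:
send_rows([
  {"translation": [-0.001, 0, 0], "rot": [0, 0, 0], "grip": 0},
  {"translation": [-0.001, 0, 0], "rot": [0, 0, 0], "grip": 0},
  {"translation": [-0.001, 0, 0], "rot": [0, 0, 0], "grip": 0},
  {"translation": [0, 0, 0], "rot": [0, 0, 0], "grip": 0},
  {"translation": [0, 0, 0], "rot": [0, 0, 0], "grip": 0},
])

```text
t: 18.17
eef_pos: [0.6896, -0.0399, 0.0369]
tool_rot: [-0.345, 0.903, -0.239, 0.092]
contact_force: [0.2, -1.3, -0.3]
gripper_width: -0.0
```

Request:
send_rows([
  {"translation": [-0.001, 0, 0], "rot": [0, 0, 0], "grip": 0},
  {"translation": [0, 0, 0], "rot": [0, 0, 0], "grip": 0},
  {"translation": [-0.001, 0, 0], "rot": [0, 0, 0], "grip": 0},
  {"translation": [0, 0, 0], "rot": [0, 0, 0], "grip": 0},
  {"translation": [0, 0, 0], "rot": [0, 0, 0], "grip": 0},
])

```text
t: 18.58
eef_pos: [0.6886, -0.0398, 0.0372]
tool_rot: [-0.345, 0.903, -0.24, 0.092]
contact_force: [4.6, -2.7, -0.6]
gripper_width: 0.003
```

```bash
python3 - <<'E'
from station import *
from h import *
o=get_obs(); print(o["t"],o["eef_pos"],o["contact_force"])
M=quat(o["tool_rot"]).as_matrix(); t=o["eef_pos"]+.017*M[:,2]; print("tip",w2jig(J,t),t[2])
c=read_camera("wrist");cv2.imwrite("pics/wrist19.png",cv2.resize(c["pixels"][180:340,100:360,::-1],None,fx=3,fy=3,interpolation=cv2.INTER_CUBIC))
E
```

```text
18.5833 [ 0.68855599 -0.03975973  0.03717229] [ 4.57595229 -2.70265456 -0.64865387]
tip [ 0.04383989 -0.11266279] 0.024509947634150913
```

View pics/wrist19.png

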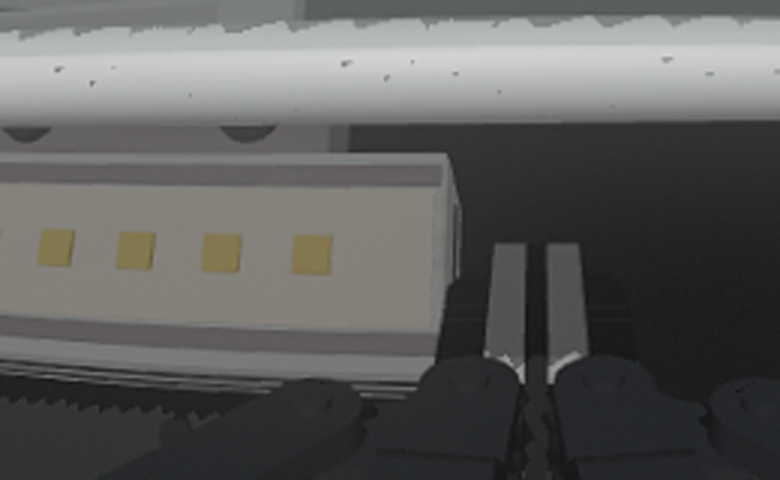

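Request:
send_rows([
  {"translation": [-0.001, 0, 0], "rot": [0, 0, 0], "grip": 0},
  {"translation": [0, 0, 0], "rot": [0, 0, 0], "grip": 0},
  {"translation": [-0.001, 0, 0], "rot": [0, 0, 0], "grip": 0},
  {"translation": [0, 0, 0], "rot": [0, 0, 0], "grip": 0},
  {"translation": [0, 0, 0], "rot": [0, 0, 0], "grip": 0},
])

```text
t: 19.05
eef_pos: [0.6881, -0.0401, 0.0376]
tool_rot: [-0.344, 0.903, -0.24, 0.094]
contact_force: [6.5, -4.4, -0.0]
gripper_width: 0.002
```

Request:
send_rows([
  {"translation": [0.003, 0, 0], "rot": [0, 0, 0], "grip": 0},
  {"translation": [0.005, 0, 0], "rot": [0, 0, 0], "grip": 0},
  {"translation": [0.004, 0.0074, -0.0067], "rot": [0, 0, 0], "grip": 0},
  {"translation": [0, 0.011, -0.01], "rot": [0, 0, 0], "grip": 0},
  {"translation": [0, 0.011, -0.012], "rot": [0, 0, 0], "grip": 0},
])

```text
t: 19.47
eef_pos: [0.6748, -0.0798, 0.0381]
tool_rot: [-0.346, 0.903, -0.239, 0.091]
contact_force: [-0.3, -0.9, 0.0]
gripper_width: 0.003
```

```bash
python3 - <<'E'
from station import *
from h import *
o=get_obs(); print(o["t"],o["eef_pos"],o["contact_force"])
plan(o,[.49,-.045,.15],tool(YW-90,30,YW),15)
E
```

```text
19.4667 [ 0.67482364 -0.07979109  0.03810346] [-0.27508452 -0.85485532  0.02161403]
dist 14.6 mm/row, rot 0.79 deg/row rot [-0.79 -0.   -0.01]
t [-0.0119, -0.0019, -0.0083]
t [-0.0119, -0.0018, -0.0083]
t [-0.0119, -0.0017, -0.0083]
t [-0.0119, -0.0016, -0.0083]
t [-0.0119, -0.0015, -0.0083]
t [-0.0119, -0.0014, -0.0084]
t [-0.0119, -0.0013, -0.0084]
t [-0.0119, -0.0012, -0.0084]
t [-0.0119, -0.001, -0.0084]
t [-0.0119, -0.0009, -0.0084]
t [-0.0119, -0.0008, -0.0084]
t [-0.0119, -0.0007, -0.0085]
t [-0.0119, -0.0006, -0.0085]
t [-0.0119, -0.0005, -0.0085]
t [-0.0119, -0.0004, -0.0085]
```

Request:
send_rows([
  {"translation": [-0.006, 0, -0.02], "rot": [-1.2, 0, 0], "grip": 0},
  {"translation": [-0.012, 0, -0.02], "rot": [-1.2, 0, 0], "grip": 0},
  {"translation": [-0.02, 0, -0.02], "rot": [-1.2, 0, 0], "grip": 0},
  {"translation": [-0.02, 0, -0.02], "rot": [-1.2, 0, 0], "grip": 0},
  {"translation": [-0.02, 0, -0.02], "rot": [-1.2, 0, 0], "grip": 0},
])

```text
t: 19.88
eef_pos: [0.5742, -0.0979, 0.1161]
tool_rot: [-0.297, 0.92, -0.245, 0.078]
contact_force: [0.7, 0.3, -0.1]
gripper_width: -0.0
```

Request:
send_rows([
  {"translation": [-0.02, -0.002, -0.005], "rot": [-1.2, 0, 0], "grip": 0},
  {"translation": [-0.02, -0.002, -0.005], "rot": [-1.2, 0, 0], "grip": 0},
  {"translation": [-0.02, -0.003, -0.005], "rot": [-1.2, 0, 0], "grip": 0},
  {"translation": [-0.02, -0.003, -0.005], "rot": [-1.2, 0, 0], "grip": 0},
  {"translation": [-0.02, -0.003, -0.005], "rot": [-1.2, 0, 0], "grip": 0},
])

```text
t: 20.3
eef_pos: [0.4863, -0.0502, 0.1439]
tool_rot: [-0.249, 0.934, -0.249, 0.066]
contact_force: [-0.1, 0.1, -0.7]
gripper_width: 0.004
```

```bash
python3 - <<'E'
from station import *
from h import *
o=get_obs(); print(o["t"],o["eef_pos"],o["contact_force"],o["q"])
c=read_camera("wrist");np.savez("wrist20.npz",**c);im=c["pixels"][:,:,::-1];cv2.imwrite("pics/wrist20.png",im)
cv2.imwrite("pics/w20b.png",cv2.resize(im[80:220,120:320],None,fx=4,fy=4,interpolation=cv2.INTER_CUBIC))
cv2.imwrite("pics/w20c.png",cv2.resize(im[80:220,280:480],None,fx=4,fy=4,interpolation=cv2.INTER_CUBIC))
E
```

```text
20.3 [ 0.48625326 -0.05018864  0.14387009] [-0.10268239  0.11044423 -0.69954558] [ 0.19362169  0.32781759  0.10513574  2.20905532 -0.91655226  0.70401427
  0.51733611]
```

View pics/w20b.png

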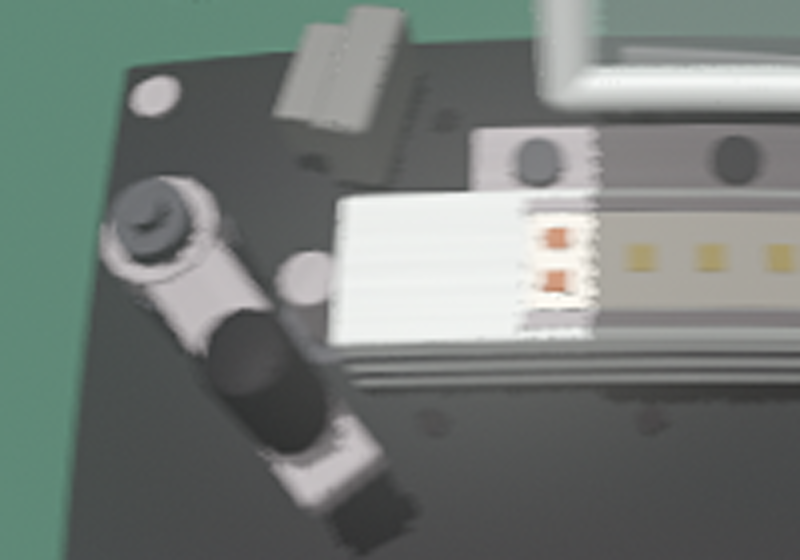

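View pics/w20c.png

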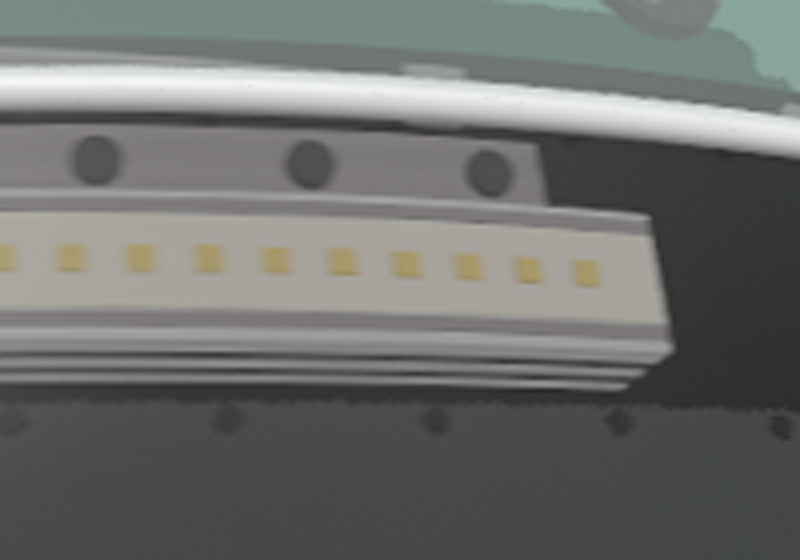

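```bash
python3 - <<'E'
from h import *
W=load("wrist20")
a=lambda p:np.array(p)/4+[120,80]
b=lambda p:np.array(p)/4+[280,80]
F=wback(W,np.r_[a([[471,130]]),b([[537,143]])],.028)
G=wback(W,np.r_[a([[343,198],[500,192]]),b([[548,206],[648,216]])],.038)
H=wback(W,np.r_[a([[328,345],[590,340]]),b([[673,350]])],.038)
P=wback(W,a([[304,278],[276,277],[304,306]]),.034)
d=F[1]-F[0]; print("fence len",np.linalg.norm(d)); d/=np.linalg.norm(d); d=d[:2]
az=np.degrees(np.arctan2(-d[1],-d[0]))-90; print("yaw from fence",az)
xf=np.array([np.cos(np.radians(az)),np.sin(np.radians(az))]); yf=-d
o=F[0][:2]-yf*.09
for nme,Q in(("F",F),("far",G),("near",H),("post",P)): print(nme,[(round(float((q[:2]-o)@xf),4),round(float((q[:2]-o)@yf),4)) for q in Q])
kn=wback(W,a([[245,350]]),.09)[0];st=wback(W,a([[152,222]]),.055)[0];print("knob",kn,w2jig(J,kn),"stud",st,w2jig(J,st),"post",P[0],w2jig(J,P[0]))
E
```

```text
fence len 0.17125227354569053
yaw from fence 61.017727472241944
F [(-0.0, 0.09), (0.0, -0.0813)]
far [(-0.0219, 0.1167), (-0.0221, 0.0817), (-0.0228, -0.0758), (-0.0236, -0.1028)]
near [(-0.057, 0.1178), (-0.0575, 0.0622), (-0.0578, -0.1027)]
post [(-0.0393, 0.1253), (-0.0387, 0.1318), (-0.046, 0.1248)]
knob [0.47041195 0.05343486 0.09      ] [0.00660188 0.12322828] stud [0.46105926 0.10887808 0.055     ] [0.05031351 0.15859376] post [0.48385757 0.08983327 0.034     ] [0.04491318 0.1293824 ]
```

```bash
python3 - <<'E'
from station import *
from h import *
o=get_obs()
plan(o,[.5887,-.0282,.0275],tool(60.6-90,30,60.6),10)
E
```

```text
dist 15.9 mm/row, rot 0.04 deg/row rot [ 0.02  0.01 -0.03]
t [0.0083, -0.0002, 0.0136]
t [0.0083, -0.0002, 0.0136]
t [0.0083, -0.0002, 0.0136]
t [0.0083, -0.0002, 0.0136]
t [0.0083, -0.0001, 0.0136]
t [0.0083, -0.0001, 0.0136]
t [0.0083, -0.0001, 0.0136]
t [0.0082, -0.0001, 0.0136]
t [0.0082, -0.0001, 0.0136]
t [0.0082, -0.0001, 0.0136]
```

Request:
send_rows([
  {"translation": [0.0165, 0, 0.0136], "rot": [0, 0, 0], "grip": 0.05},
  {"translation": [0.0165, 0, 0.0136], "rot": [0, 0, 0], "grip": 0.05},
  {"translation": [0.0165, 0, 0.0136], "rot": [0, 0, 0], "grip": 0.05},
  {"translation": [0.0165, 0, 0.0136], "rot": [0, 0, 0], "grip": 0.05},
  {"translation": [0.0165, 0, 0.0136], "rot": [0, 0, 0], "grip": 0.05},
])

```text
t: 20.77
eef_pos: [0.5766, -0.0623, 0.0841]
tool_rot: [-0.249, 0.934, -0.248, 0.066]
contact_force: [-0.6, -0.3, 0.7]
gripper_width: 0.585
```

Request:
send_rows([
  {"translation": [0, 0, 0.0136], "rot": [0, 0, 0], "grip": 0.05},
  {"translation": [0, 0, 0.0136], "rot": [0, 0, 0], "grip": 0.05},
  {"translation": [0, 0, 0.0136], "rot": [0, 0, 0], "grip": 0.05},
  {"translation": [0, 0, 0.0136], "rot": [0, 0, 0], "grip": 0.05},
  {"translation": [0, 0, 0.0126], "rot": [0, 0, 0], "grip": 0.05},
])

```text
t: 21.18
eef_pos: [0.5926, -0.0304, 0.0256]
tool_rot: [-0.249, 0.934, -0.247, 0.065]
contact_force: [-10.1, -12.5, 34.3]
gripper_width: 0.59
```

Request:
send_rows([
  {"translation": [0, -0.0043, 0.0025], "rot": [0, 0, 0], "grip": 0.05},
  {"translation": [0, -0.0043, 0.0025], "rot": [0, 0, 0], "grip": 0.05},
  {"translation": [0, -0.0035, 0.002], "rot": [0, 0, 0], "grip": 0.05},
  {"translation": [0, -0.0026, 0.0015], "rot": [0, 0, 0], "grip": 0.05},
  {"translation": [0, 0, 0], "rot": [0, 0, 0], "grip": 0.05},
])

```text
t: 21.6
eef_pos: [0.6019, -0.0151, 0.0266]
tool_rot: [-0.25, 0.934, -0.247, 0.066]
contact_force: [-0.1, 0.3, 0.9]
gripper_width: 0.585
```

Request:
send_rows([
  {"translation": [0, -0.0015, -0.0002], "rot": [0, 0, 0], "grip": 0.05},
  {"translation": [0, -0.0009, 0.0002], "rot": [0, 0, 0], "grip": 0.05},
  {"translation": [0, -0.0009, 0.0005], "rot": [0, 0, 0], "grip": 0.05},
  {"translation": [0, 0, 0], "rot": [0, 0, 0], "grip": 0.05},
  {"translation": [0, 0, 0], "rot": [0, 0, 0], "grip": 0.05},
])

```text
t: 22.02
eef_pos: [0.6032, -0.0143, 0.0279]
tool_rot: [-0.249, 0.934, -0.247, 0.066]
contact_force: [0.1, -0.9, 1.2]
gripper_width: 0.586
```

Request:
send_rows([
  {"translation": [0, -0.0009, 0.0005], "rot": [0, 0, 0], "grip": 0.05},
  {"translation": [0, 0, 0], "rot": [0, 0, 0], "grip": 0.05},
  {"translation": [0, -0.0009, 0.0005], "rot": [0, 0, 0], "grip": 0.05},
  {"translation": [0, 0, 0], "rot": [0, 0, 0], "grip": 0.05},
  {"translation": [0, 0, 0], "rot": [0, 0, 0], "grip": 0.05},
])

```text
t: 22.43
eef_pos: [0.6037, -0.0138, 0.0277]
tool_rot: [-0.248, 0.934, -0.248, 0.066]
contact_force: [-4.3, -5.2, 6.2]
gripper_width: 0.586
```

Request:
send_rows([
  {"translation": [-0.0005, -0.0009, 0.0003], "rot": [0, 0, 0], "grip": 0.05},
  {"translation": [-0.0005, -0.0009, 0.0003], "rot": [0, 0, 0], "grip": 0.05},
  {"translation": [-0.0005, 0, 0], "rot": [0, 0, 0], "grip": 0.05},
  {"translation": [-0.0005, 0, 0], "rot": [0, 0, 0], "grip": 0.05},
  {"translation": [0, 0, 0], "rot": [0, 0, 0], "grip": 0.05},
])

```text
t: 22.85
eef_pos: [0.6035, -0.0136, 0.0279]
tool_rot: [-0.247, 0.934, -0.249, 0.067]
contact_force: [-5.1, -9.7, 4.7]
gripper_width: 0.585
```

Request:
send_rows([
  {"translation": [0, 0.0015, -0.0008], "rot": [0, 0, 0], "grip": 0.05},
  {"translation": [0, 0.002, -0.0015], "rot": [0, 0, 0], "grip": 0.05},
  {"translation": [0, 0.006, -0.004], "rot": [0, 0, 0], "grip": 0.05},
  {"translation": [0, 0.006, -0.008], "rot": [0, 0, 0], "grip": 0.05},
  {"translation": [-0.01, 0.005, -0.02], "rot": [0, 0, 0], "grip": 0.03},
])

```text
t: 23.27
eef_pos: [0.5779, -0.0346, 0.047]
tool_rot: [-0.25, 0.934, -0.247, 0.065]
contact_force: [0.5, -0.3, 1.2]
gripper_width: 0.457
```

Request:
send_rows([
  {"translation": [-0.018, 0, -0.025], "rot": [0, 0, 0], "grip": 0},
  {"translation": [-0.018, 0, -0.025], "rot": [0, 0, 0], "grip": 0},
  {"translation": [-0.02, 0, -0.025], "rot": [0, 0, 0], "grip": 0},
  {"translation": [-0.02, 0, -0.02], "rot": [0, 0, 0], "grip": 0},
  {"translation": [-0.02, 0, -0.01], "rot": [0, 0, 0], "grip": 0},
])

```text
t: 23.68
eef_pos: [0.4675, -0.0339, 0.1409]
tool_rot: [-0.249, 0.934, -0.248, 0.067]
contact_force: [0.3, 0.3, 0.4]
gripper_width: 0.002
```

```bash
python3 - <<'E'
from station import *
from h import *
o=get_obs(); print(o["t"],o["eef_pos"],o["contact_force"],o["q"])
c=read_camera("wrist");np.savez("wrist21.npz",**c);im=c["pixels"][:,:,::-1];cv2.imwrite("pics/wrist21.png",im)
cv2.imwrite("pics/w21b.png",cv2.resize(im[80:220,120:320],None,fx=4,fy=4,interpolation=cv2.INTER_CUBIC))
cv2.imwrite("pics/w21c.png",cv2.resize(im[80:220,280:480],None,fx=4,fy=4,interpolation=cv2.INTER_CUBIC))
E
```

```text
23.6833 [ 0.46750557 -0.03394553  0.14089325] [0.30619305 0.27600824 0.4335943 ] [ 0.18934935  0.30121171  0.08118285  2.26279205 -0.9478779   0.66850451
  0.53625717]
```

View pics/w21b.png

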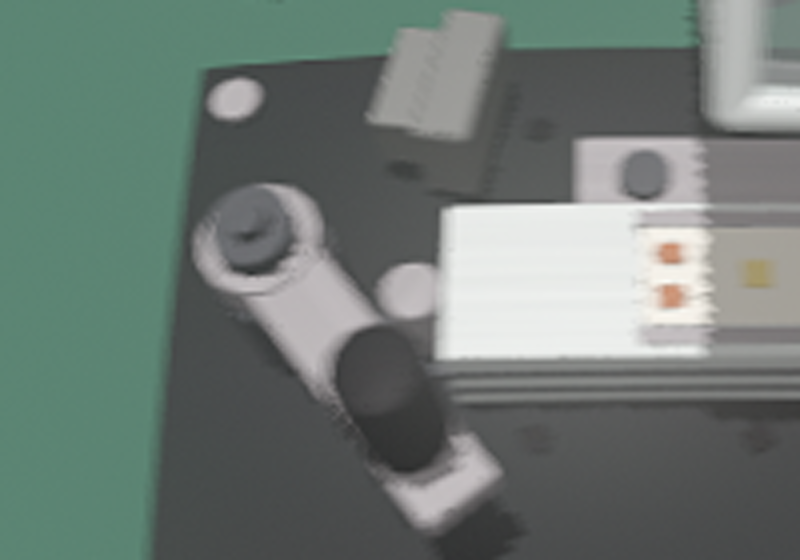

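View pics/w21c.png

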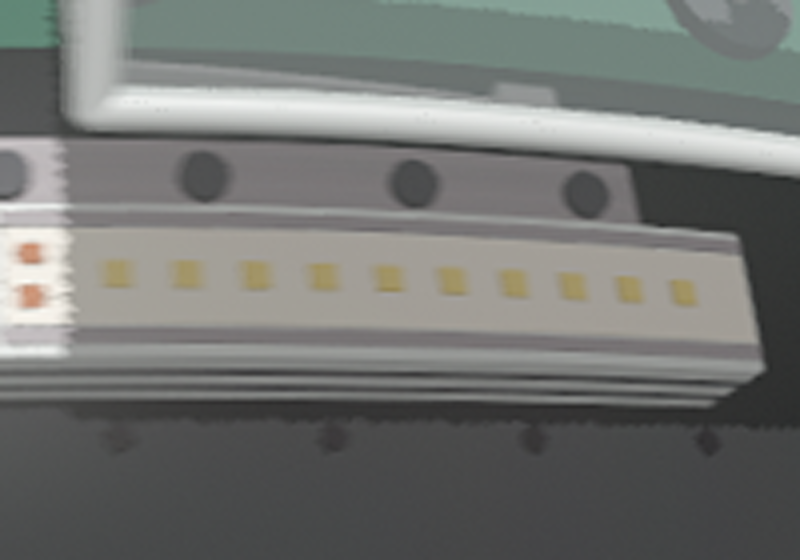

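```bash
cat >> h.py <<'E'
def knobpush(th,tilt,gap,yoff=.004,cz=.070,hw=.011):
    """closed fingers' front corner touching knob's -x side at clamp angle th"""
    k=np.array([.052-.055*np.sin(th),.155-.055*np.cos(th)])
    r=tool(YW-90,tilt,YW); M=r.as_matrix()
    C=np.r_[jig2w(J,[k[0]-.009-gap,k[1]+yoff]),cz]
    return C-.017*M[:,2]+hw*M[:,1], r
E
python3 - <<'E'
from station import *
from h import *
W=load("wrist21")
a=lambda p:np.array(p)/4+[120,80]
kn=wback(W,a([[378,365]]),.09)[0];st=wback(W,a([[258,228]]),.055)[0];po=wback(W,a([[409,291]]),.034)[0]
print("knob",kn,w2jig(J,kn),"post",po,w2jig(J,po),"stud",st,w2jig(J,st), "knob-post",w2jig(np.r_[0,0,J[2]],kn-po))
o=get_obs()
p,r=knobpush(.93,20,.015); print(p); plan(o,p,r,5)
E
```

```text
knob [0.47058841 0.05386047 0.09      ] [0.00705931 0.12328349] post [0.48407518 0.08952873 0.034     ] [0.04475468 0.12904331] stud [0.46220135 0.10888369 0.055     ] [0.05087905 0.15760151] knob-post [-0.03769538 -0.00575983]
[0.44882576 0.02101435 0.08221255]
dist 16.1 mm/row, rot 1.99 deg/row rot [-1.99 -0.01 -0.06]
t [-0.0078, -0.0009, 0.0141]
t [-0.0078, -0.0014, 0.014]
t [-0.0078, -0.0019, 0.014]
t [-0.0078, -0.0024, 0.0139]
t [-0.0078, -0.0029, 0.0138]
```

Request:
send_rows([
  {"translation": [-0.0078, -0.0009, 0.0141], "rot": [-1.99, 0, 0], "grip": 0},
  {"translation": [-0.0078, -0.0014, 0.014], "rot": [-1.99, 0, 0], "grip": 0},
  {"translation": [-0.0078, -0.0019, 0.014], "rot": [-1.99, 0, 0], "grip": 0},
  {"translation": [-0.0078, -0.0024, 0.0139], "rot": [-1.99, 0, 0], "grip": 0},
  {"translation": [-0.0078, -0.0029, 0.0118], "rot": [-1.99, 0, 0], "grip": 0},
])

```text
t: 24.15
eef_pos: [0.453, 0.0202, 0.0817]
tool_rot: [-0.167, 0.952, -0.252, 0.044]
contact_force: [0.2, -0.2, -0.2]
gripper_width: -0.003
```

```bash
python3 - <<'E'
from station import *
from h import *
o=get_obs(); print(o["t"],o["eef_pos"],o["contact_force"],o["q"])
p,r=knobpush(.87,20,.0); print(p); plan(o,p,r,5)
for n in("wrist","scene"):
    c=read_camera(n);im=c["pixels"][:,:,::-1];cv2.imwrite(f"pics/{n}22.png",im if n=="wrist" else cv2.resize(im[150:330,100:340],None,fx=3.2,fy=3.2,interpolation=cv2.INTER_CUBIC))
E
```

```text
24.15 [0.45301679 0.02019366 0.08168695] [ 0.15018196 -0.21205586 -0.21560087] [-0.04122441  0.35716113  0.0748517   2.32006191 -0.86660755  0.4402548
  0.29748156]
[0.45944789 0.03460064 0.08221255]
dist 3.2 mm/row, rot 0.06 deg/row rot [ 0.03 -0.01 -0.05]
t [-0.0003, -0.003, 0.001]
t [-0.0003, -0.003, 0.001]
t [-0.0003, -0.003, 0.001]
t [-0.0003, -0.003, 0.001]
t [-0.0003, -0.003, 0.001]
```

View pics/wrist22.png

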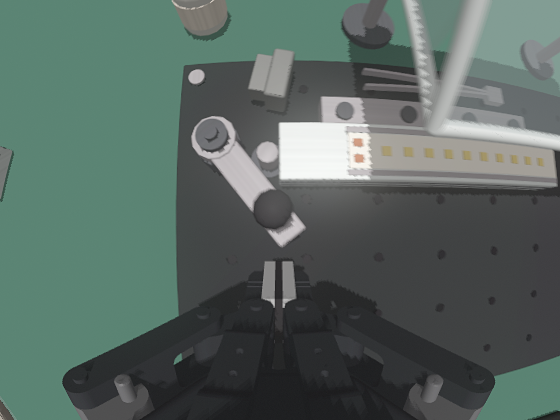

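View pics/scene22.png

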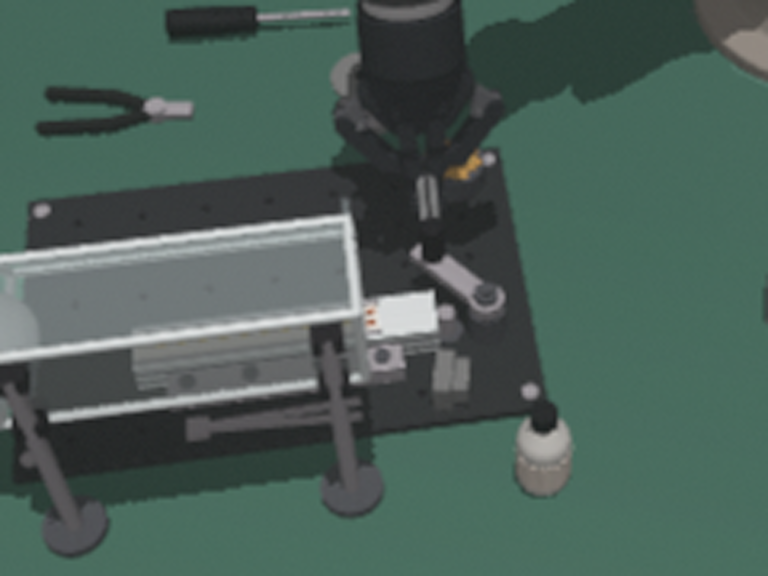

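Request:
send_rows([
  {"translation": [-0.002, -0.003, 0.001], "rot": [0, 0, 0], "grip": 0},
  {"translation": [-0.002, -0.003, 0.001], "rot": [0, 0, 0], "grip": 0},
  {"translation": [-0.001, -0.003, 0.001], "rot": [0, 0, 0], "grip": 0},
  {"translation": [0, -0.003, 0.001], "rot": [0, 0, 0], "grip": 0},
  {"translation": [0, -0.002, 0.001], "rot": [0, 0, 0], "grip": 0},
])

```text
t: 24.67
eef_pos: [0.4569, 0.0349, 0.0825]
tool_rot: [-0.167, 0.952, -0.253, 0.045]
contact_force: [-2.1, -4.6, 1.7]
gripper_width: -0.002
```

```bash
python3 - <<'E'
from station import *
from h import *
o=get_obs(); print(o["t"],o["eef_pos"],o["contact_force"],o["q"])
p,r=knobpush(.87,20,.0); print(p, w2jig(J,o["eef_pos"])-w2jig(J,p)); 
p,r=knobpush(.6,23,.0); plan(o,p,r,5)
c=read_camera("wrist");im=c["pixels"][:,:,::-1];cv2.imwrite(f"pics/wrist23.png",im)
E
```

```text
24.6667 [0.45693218 0.03489157 0.0824673 ] [-2.08859737 -4.60220347  1.67616402] [-0.07228702  0.35686774  0.06917784  2.3172149  -0.87095027  0.42823127
  0.26602937]
[0.45944789 0.03460064 0.08221255] [-0.00098151  0.00233454]
dist 3.3 mm/row, rot 0.61 deg/row rot [ 0.61 -0.03 -0.06]
t [0.0024, -0.0021, 0.001]
t [0.0024, -0.0021, 0.001]
t [0.0024, -0.002, 0.001]
t [0.0024, -0.002, 0.0011]
t [0.0024, -0.002, 0.0011]
```

View pics/wrist23.png

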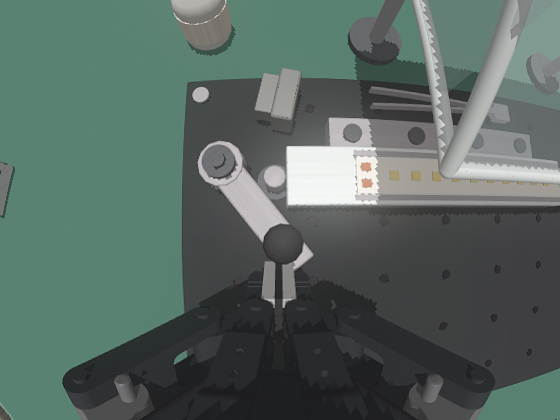

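Request:
send_rows([
  {"translation": [0.0024, -0.0023, 0.001], "rot": [0.6, 0, 0], "grip": 0},
  {"translation": [0.0024, -0.0023, 0.001], "rot": [0.6, 0, 0], "grip": 0},
  {"translation": [0.0024, -0.0023, 0.001], "rot": [0.6, 0, 0], "grip": 0},
  {"translation": [0.0024, -0.0023, 0.0011], "rot": [0.6, 0, 0], "grip": 0},
  {"translation": [0.0024, -0.0023, 0.0011], "rot": [0.6, 0, 0], "grip": 0},
])

```text
t: 25.13
eef_pos: [0.474, 0.0383, 0.0814]
tool_rot: [-0.192, 0.947, -0.252, 0.052]
contact_force: [-0.7, -5.2, 1.3]
gripper_width: 0.003
```

```bash
python3 - <<'E'
from station import *
from h import *
o=get_obs(); print(o["t"],o["eef_pos"],o["contact_force"],o["q"])
p,r=knobpush(.3,27,.0); plan(o,p,r,5)
c=read_camera("wrist");im=c["pixels"][:,:,::-1];cv2.imwrite(f"pics/wrist24.png",im)
E
```

```text
25.1333 [0.47404976 0.038336   0.0814465 ] [-0.72139098 -5.17117613  1.34384513] [ 8.40782013e-04  3.83389294e-01  1.04498320e-02  2.29424477e+00
 -9.59879896e-01  4.31635249e-01  3.67365981e-01]
dist 3.1 mm/row, rot 0.82 deg/row rot [ 0.81 -0.06 -0.07]
t [0.0012, -0.0025, 0.0013]
t [0.0012, -0.0025, 0.0014]
t [0.0012, -0.0024, 0.0014]
t [0.0012, -0.0024, 0.0014]
t [0.0012, -0.0024, 0.0015]
```

View pics/wrist24.png

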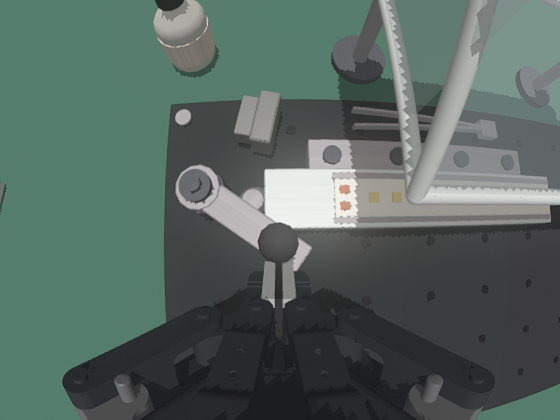

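Working: the knob moves with the finger (knob at (278,242)) and the arm passes over the bar. Continue along the arc.

Request:
send_rows([
  {"translation": [0.0012, -0.0026, 0.0013], "rot": [0.8, 0, 0], "grip": 0},
  {"translation": [0.0012, -0.0026, 0.0014], "rot": [0.8, 0, 0], "grip": 0},
  {"translation": [0.0012, -0.0026, 0.0014], "rot": [0.8, 0, 0], "grip": 0},
  {"translation": [0.0012, -0.0026, 0.0014], "rot": [0.8, 0, 0], "grip": 0},
  {"translation": [0.0012, -0.0026, 0.0015], "rot": [0.8, 0, 0], "grip": 0},
])

```text
t: 25.6
eef_pos: [0.4868, 0.0479, 0.0804]
tool_rot: [-0.224, 0.94, -0.25, 0.061]
contact_force: [0.2, -4.9, 0.3]
gripper_width: -0.002
```

```bash
python3 - <<'E'
from station import *
from h import *
o=get_obs(); print(o["t"],o["eef_pos"],o["contact_force"],o["q"])
p,r=knobpush(.05,30,.0); plan(o,p,r,5)
c=read_camera("wrist");im=c["pixels"][:,:,::-1];cv2.imwrite(f"pics/wrist25.png",im)
E
```

```text
25.6 [0.48683951 0.04785508 0.08041274] [ 0.19607363 -4.91620592  0.26233149] [ 0.09146532  0.41082434 -0.07542328  2.28441826 -1.08760897  0.42997959
  0.50645889]
dist 2.5 mm/row, rot 0.63 deg/row rot [ 0.62 -0.07 -0.07]
t [0.0004, -0.0021, 0.0013]
t [0.0004, -0.0021, 0.0014]
t [0.0004, -0.0021, 0.0014]
t [0.0004, -0.0021, 0.0014]
t [0.0004, -0.002, 0.0014]
```

View pics/wrist25.png

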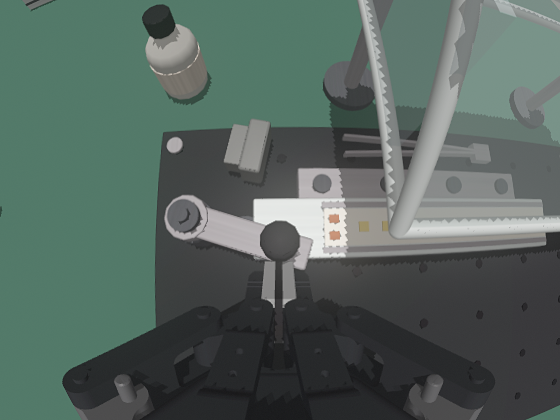

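Request:
send_rows([
  {"translation": [0.0002, -0.0022, 0.0013], "rot": [0.6, 0, 0], "grip": 0},
  {"translation": [0.0002, -0.0022, 0.0014], "rot": [0.6, 0, 0], "grip": 0},
  {"translation": [0.0002, -0.0022, 0.0014], "rot": [0.6, 0, 0], "grip": 0},
  {"translation": [0.0002, -0.0022, 0.0014], "rot": [0.6, 0, 0], "grip": 0},
  {"translation": [0.0, -0.0022, 0.0014], "rot": [0.6, 0, 0], "grip": 0},
])

```text
t: 26.07
eef_pos: [0.4928, 0.0614, 0.0796]
tool_rot: [-0.25, 0.934, -0.247, 0.066]
contact_force: [0.5, -3.2, 0.6]
gripper_width: -0.002
```

```bash
python3 - <<'E'
from station import *
from h import *
o=get_obs(); print(o["t"],o["eef_pos"],o["contact_force"],o["q"])
p,r=knobpush(-.02,30,.0); plan(o,p,r,5)
c=read_camera("wrist");im=c["pixels"][:,:,::-1];cv2.imwrite(f"pics/wrist26.png",im)
c=read_camera("scene");cv2.imwrite("pics/scene26.png",cv2.resize(c["pixels"][170:310,130:310,::-1],None,fx=4,fy=4,interpolation=cv2.INTER_CUBIC))
E
```

```text
26.0667 [0.4928438  0.06138778 0.07959876] [ 0.46322262 -3.21912963  0.58441395] [ 0.15076945  0.43262083 -0.14507403  2.28365283 -1.19197851  0.42858318
  0.61458503]
dist 0.8 mm/row, rot 0.05 deg/row rot [-0.   -0.02 -0.04]
t [0.0007, -0.0002, 0.0002]
t [0.0007, -0.0002, 0.0002]
t [0.0007, -0.0002, 0.0002]
t [0.0007, -0.0002, 0.0002]
t [0.0007, -0.0002, 0.0002]
```

View pics/wrist26.png

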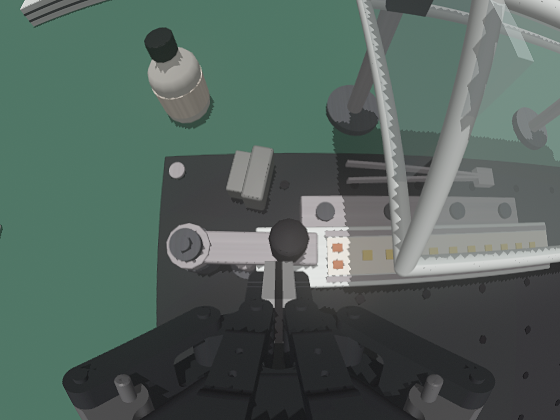

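View pics/scene26.png

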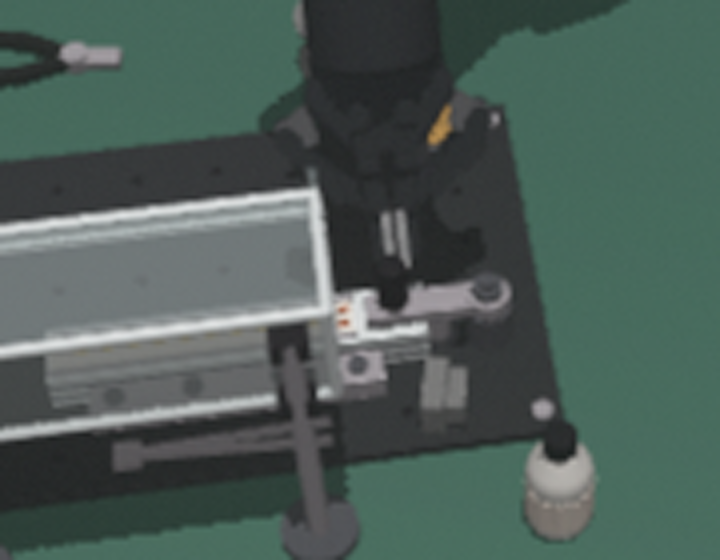

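Request:
send_rows([
  {"translation": [0, -0.0009, 0.0005], "rot": [0, 0, 0], "grip": 0},
  {"translation": [0, -0.0009, 0.0005], "rot": [0, 0, 0], "grip": 0},
  {"translation": [0, -0.0009, 0.0005], "rot": [0, 0, 0], "grip": 0},
  {"translation": [0, 0, 0], "rot": [0, 0, 0], "grip": 0},
  {"translation": [0, 0, 0], "rot": [0, 0, 0], "grip": 0},
])

```text
t: 26.58
eef_pos: [0.4933, 0.0629, 0.0792]
tool_rot: [-0.249, 0.934, -0.248, 0.066]
contact_force: [-4.3, -7.0, 3.7]
gripper_width: 0.002
```

Request:
send_rows([
  {"translation": [0, -0.0009, 0.0005], "rot": [0, 0, 0], "grip": 0},
  {"translation": [0, -0.0009, 0.0005], "rot": [0, 0, 0], "grip": 0},
  {"translation": [0, 0, 0], "rot": [0, 0, 0], "grip": 0},
  {"translation": [0, 0, 0], "rot": [0, 0, 0], "grip": 0},
  {"translation": [0, 0, 0], "rot": [0, 0, 0], "grip": 0},
])

```text
t: 27.0
eef_pos: [0.4937, 0.0632, 0.079]
tool_rot: [-0.248, 0.934, -0.249, 0.066]
contact_force: [-7.6, -11.0, 8.1]
gripper_width: 0.002
```

Request:
send_rows([
  {"translation": [0, 0.003, -0.0017], "rot": [0, 0, 0], "grip": 0},
  {"translation": [0, 0.006, -0.0035], "rot": [0, 0, 0], "grip": 0},
  {"translation": [0, 0.005, -0.01], "rot": [0, 0, 0], "grip": 0},
  {"translation": [0, 0, -0.025], "rot": [0, 0, 0], "grip": 0},
  {"translation": [0, 0, -0.025], "rot": [0, 0, 0], "grip": 0},
])

```text
t: 27.42
eef_pos: [0.4717, 0.0273, 0.129]
tool_rot: [-0.25, 0.934, -0.247, 0.064]
contact_force: [0.9, 0.6, -0.2]
gripper_width: 0.002
```

```bash
python3 - <<'E'
from station import *
from h import *
o=get_obs(); print(o["t"],o["eef_pos"],o["contact_force"],o["q"])
c=read_camera("wrist");np.savez("wrist27.npz",**c);im=c["pixels"][:,:,::-1];cv2.imwrite(f"pics/wrist27.png",im)
c=read_camera("top");cv2.imwrite("pics/top27.png",cv2.resize(c["pixels"][60:230,220:420,::-1],None,fx=3.5,fy=3.5,interpolation=cv2.INTER_CUBIC))
E
```

```text
27.4167 [0.47167456 0.02731614 0.12898924] [ 0.90627409  0.59645632 -0.21249557] [ 0.14612869  0.30799564 -0.03723458  2.29343439 -1.00965541  0.5604294
  0.4757961 ]
```

View pics/wrist27.png

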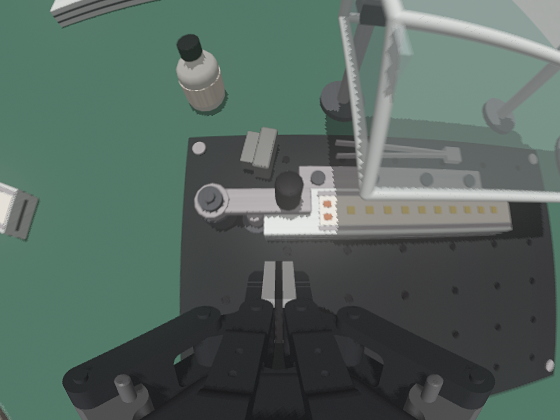

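View pics/top27.png

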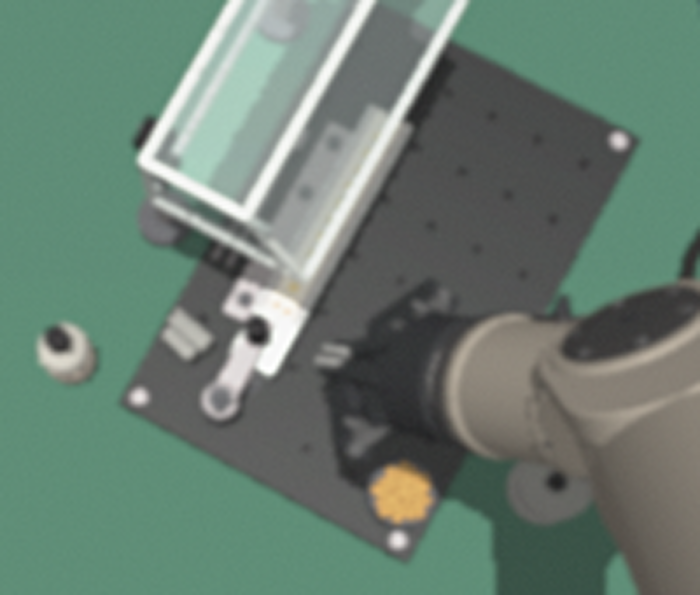

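Request:
send_rows([
  {"translation": [0, 0, -0.02], "rot": [0, 0, 0], "grip": 0},
  {"translation": [0, 0, -0.015], "rot": [0, 0, 0], "grip": 0},
  {"translation": [0, 0, 0], "rot": [0, 0, 0], "grip": 0},
  {"translation": [0, 0, 0], "rot": [0, 0, 0], "grip": 0},
  {"translation": [0, 0, 0], "rot": [0, 0, 0], "grip": 0},
])

```text
t: 27.93
eef_pos: [0.4643, 0.0124, 0.1588]
tool_rot: [-0.25, 0.934, -0.247, 0.065]
contact_force: [-0.5, 0.3, 0.3]
gripper_width: 0.003
```

```bash
python3 - <<'E'
from station import *
from h import *
o=get_obs(); print(o["t"],o["eef_pos"],o["contact_force"])
c=read_camera("wrist");np.savez("wrist28.npz",**c);im=c["pixels"][:,:,::-1]
cv2.imwrite("pics/w28.png",cv2.resize(im[110:250,170:370],None,fx=4,fy=4,interpolation=cv2.INTER_CUBIC))
cv2.imwrite("pics/w28c.png",cv2.resize(im[110:250,350:550],None,fx=4,fy=4,interpolation=cv2.INTER_CUBIC))
E
```

```text
27.9333 [0.4642668  0.01239895 0.15881305] [-0.52607375  0.3235421   0.31227688]
```

View pics/w28.png

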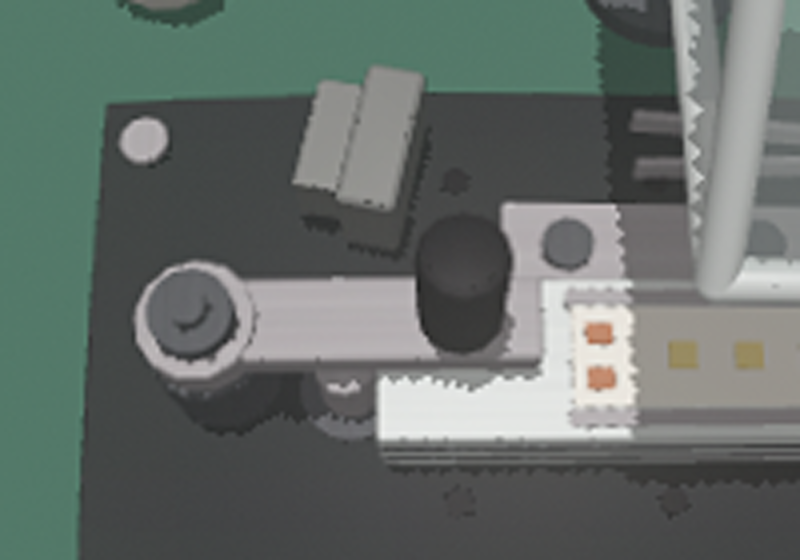

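View pics/w28c.png

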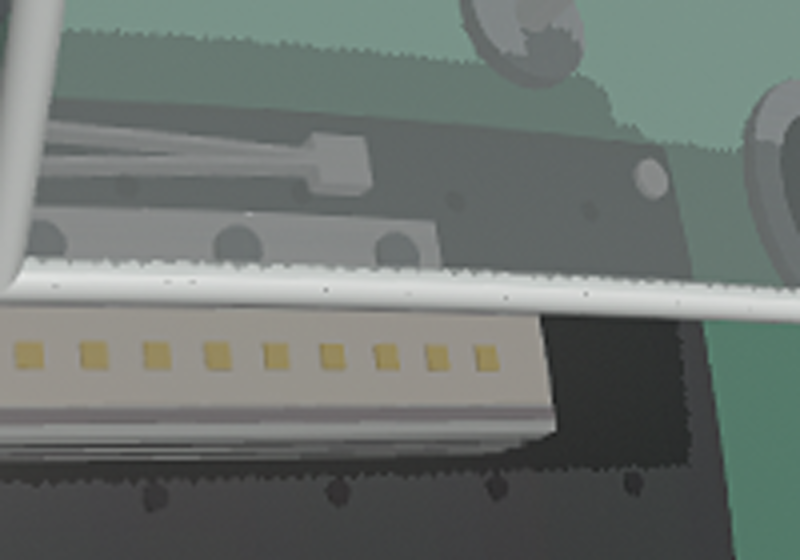

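```bash
python3 - <<'E'
from h import *
W=load("wrist28")
a=lambda p:np.array(p)/4+[170,110]
b=lambda p:np.array(p)/4+[350,110]
F=wback(W,np.r_[a([[503,204]]),b([[436,222]])],.028)
H=wback(W,np.r_[a([[378,440],[630,440]]),b([[0,436],[555,432]])],.038)
A=wback(W,a([[255,360],[540,362]]),.05)
K=wback(W,a([[463,255]]),.09)
S=wback(W,a([[192,312]]),.055)
d=F[1]-F[0]; print("len",np.linalg.norm(d)); d=d[:2]/np.linalg.norm(d)
yf=-d; xf=np.array([yf[1],-yf[0]])
o=F[0][:2]-yf*.09
for n,Q in(("F",F),("near",H),("armedge",A),("knob",K),("stud",S)): print(n,[(round(float((q[:2]-o)@xf),4),round(float((q[:2]-o)@yf),4)) for q in Q])
E
```

```text
len 0.1692842152731492
F [(-0.0, 0.09), (-0.0, -0.0793)]
near [(-0.0572, 0.118), (-0.0576, 0.0648), (-0.0569, 0.0451), (-0.0574, -0.1003)]
armedge [(-0.0427, 0.1429), (-0.0437, 0.0845)]
knob [(-0.0349, 0.101)]
stud [(-0.0338, 0.1555)]
```

```bash
python3 -c "
from station import *
print(hand_in()); print(get_obs()['t'])"
```

```text
the job is handed in; nothing more can be done
None
the job is handed in; nothing more can be done
```

The LED bar is in the fixture: flush along the fence, bare end at the post, swing clamp closed over it. I handed the job in at about 28 s of the 61 s; hand-in gave no verdict.

**What I did**
1. I gripped the bar near its other end and slid it, still slanting about 28°, until its bare end met the post.
2. I released it and swung it about the post with the open fingers, leaning the tool back up to 30° from the hood, until it pressed against the fence.
3. I nudged the far end to close a gap of about 1 mm at the post, then pressed the bar against the fence again.
4. I turned the clamp by its knob until it met its stop, at about 13 N, and backed clear.

**Last checks, from the wrist camera**
- **Bar along the fence:** its edge is parallel to the fence to within about 0.7 mm.
- **Bare end:** it lies at y ≈ 118 mm in the fixture's frame, where it should be.
- **Clamp:** it is within about 0.02 rad of its stop.
- **Contact:** the robot touches nothing; the force reading is about 0.7 N, which is noise level.
- **Other things on the bench:** the pictures show nothing else moved.

**What went wrong or disagreed**
- Before the last press, the fingertips touched the plate with about 38 N in total (34 N of it downward). They are not the gripper's body, which the 40 N limit covers.
- The cameras disagreed by 3 to 6 mm in absolute position. I therefore judged the fit by contact forces and by positions relative to the fence and post.

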